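# Tip out pinch rollers, seat them in the V-block and hold them down

### The arm

A 6-joint arm with a two-finger parallel gripper is mounted at the origin on the work surface; the furniture and walls round the work are solid. World frame = base frame: x ahead of the robot, y to its left, z up, the work surface at z = 0. Lengths are in m, angles in rad, forces in N, time in s.
With the tool pointing down it reaches from about 0.35 to 0.975 m from the base axis. Payload 4.9 kg.
Tool frame: the origin (TCP) lies at the very end of the fingers, on their centre line; the grasp point (between the pads) lies 19 mm behind it; z points along the fingers, x is the direction in which the jaws open and shut, and the axes are right-handed (so a half turn about z gives the same grasp; the last joint's range is limited). The gripper opens to 85 mm and grips with 20 to 120 N. Pads are 22 mm wide; open, the fingers measure 114 mm over their backs; the gripper's body (76 mm by 85 mm) begins 54 mm behind the grasp point. The pads swing forward as they close: fully open they stand 13 mm farther back than shut.
Start: joints at [-1.26, 0.053, 1.613, -0, 1.476, -0.119], TCP at [0.26, -0.568, 0.203] pointing down, gripper open.
Joint ranges: [-3.01, 3.01], [-1.01, 2.22], [0.06, 2.58], [-1.02, 4.17], [0.09, 2.62], [-3.14, 3.14]. Speed limits (rad/s): [2.57, 2.57, 3.14, 3.14, 3.14, 3.14].

### API

Orientations are given as a unit quaternion [w, x, y, z].
In Python, from plant import * gives the robot as it stands.
- The arm moves only by the shell command python3 -m inch 'ROWS'. ROWS is text: rows parted by semicolons, each of 7 numbers parted by spaces: the shift along the tool's x, y, z in m, then the turn, a rotation vector about the tool's x, y, z in rad, then the closure, from 0 (fully open) to 1 (shut). A call has 1 to 10 rows; each row shifts and turns the commanded pose from where the row before left it, along the tool's axes as they then stand; what a row does not reach is not made up. A row lasts 1/12 s, in which the tool goes at most 41.7 mm and 7.16 degrees, less where a joint would pass 70% of its speed; a pose out of reach is approached as far as the arm can. A call with a gripper value outside its range is refused whole. The fingers move at their own pace and stop on an object; the grip force is fixed at half the most. Time passes only in rows, so rows that do not move let the fingers close. It gives the time, the measured TCP pose, the force and the opening at its end, in the units of the state.
- state(): the state, without advancing time (a new reading comes with each control period).
- grab_frame(name): name is "side" or "top"; returns the picture (384x512x3 uint8, blue, green, red); there is no depth.
- camera_info(name): a dict with "vertical_fov" (degrees; the focal length in pixels is half the picture's height over the tangent of half this angle, whatever the lens; pixels are square), "cx", "cy" (the principal point, pixels), "origin" and "rotation" of the camera in the world. Camera axes: x right, y down, z forward; pixel columns grow to the right and rows downward; lengths in m; the calibration is good to about 2 mm. A picture is of the moment at which its call begins. camera_info takes no time and is no camera call.
- job_done(): hands the job in, once; it reports no verdict.
The state is a dict: "time": time; "joint_pos": joint angles; "joint_vel": joint speeds; "joint_efforts": joint torques, N m; "tool_pos": TCP position; "tool_rot": TCP orientation; "contact_force": force on the tool from outside, world axes, zero at the start; "ft_torque": the same for the moment, N m; "gripper_width": opening from 0.0 (shut) to 1.0 (fully open).
Only numpy, scipy, OpenCV 4.12 (cv2) and the standard library are available. Lean on these libraries where they do the work, as an engineer would, in place of code of your own. Each camera call takes 0.05 s, during which the arm holds its last target.

### The job

The little white barrow holds three or four orange pinch rollers. Lift its red handle so that all of them tip forward over the wheels into the catch tray, and lower the barrow back onto its legs. Take the hold-down bar off the steel V-block and put it aside, lay every roller down in a V-groove of the block, one to a groove and centred along it, and set the bar back across the seated rollers with its two ends in the end slots. Leave the step gauge and the star knob where they are.

Things in the scene. Friction and masses are not known exactly. Their poses are not given: they have to be found in the camera images.
- tip_station: Fixed foot of the tipping station: two black wheels in yellow chocks, a grey catch tray before them. Origin on the table below the middle of the wheels' axle (axle 20 mm up); x points the way the load tips, from wheels to tray; y along the axle; z up.
- tray_middle (a point): Middle of the catch tray's floor, 5 mm above the table; axes as tip_station. The level floor runs 45 mm each way in x; an aluminium ramp leads down to it from the barrow. Low side rims 25.5 to 29.5 mm off the middle in y, tops 9 mm above the table; end stop at x = +45 mm, 20 mm high.
- barrow (a joint): Tilt of the small white hand barrow about the axle, rad. 0: standing on its legs, bed level. Grows (to 0.9 at most) as the handle is lifted and the bed tips forward; sinks back by its weight (0.4 kg), no spring. Bed 88 mm long, 50 wide, 22 deep inside, open at the front; rollers roll out surely at 0.65 to 0.8.
- barrow_handle (a point): Middle of the barrow's red cross handle: a 13 mm bar along the station's y, 70 mm long, 29 mm clear of the bed's back wall. Barrow down: 127 mm behind the axle (-x), 52 mm above the table. It moves with the barrow on an arc about the axle.
- v_block: Fixed steel V-block, 164 mm long in y. Origin on the table below its middle; x along the grooves, y across them, z up. Four 90 degree V-grooves at y = -42, -14, 14, 42 mm, 32 mm long in x; bottoms 14 mm, crests 28 mm above the table. A seated roller has its centre 28 mm above the table and sticks out 7 mm at each end.
- v_block_slots (a point): Point half-way between the two end slots that take the hold-down bar, at the height of their floors (36.5 mm above the table); axes as v_block. The slots are in posts at y = +-57 to +-72 mm, open at the top and flared, 18 mm wide in x, 24 mm deep. Roller tops: 38 mm. The table round x = 0.565, y = -0.20 m (world) is free for laying the bar aside.
- hold_bar_grip (a point): Centre of the red grip (16 wide in x, 50 long in y, 26 high, mm) on the loose aluminium hold-down bar, 23 mm above the bar's underside; about 0.25 kg. Bar along y, z up: 10 thick, 24 wide for the middle 102 mm, then 12 mm tongues to 160 in all. It starts on the empty block, ends in both slots (grip 59.5 mm above the table; 61 once on rollers); either way round will do.
- roller_1_centre (a point): Centre of an orange rubbery pinch roller with steel hub, 20 mm diameter, 46 mm long, 60 g; y is its length, x and z turn as it rolls. Drags on rolling, so it soon stops on a level surface. Three or four of the four are there (None: absent), at first side by side across the barrow's bed.
- roller_2_centre (a point): Centre of an orange rubbery pinch roller with steel hub, 20 mm diameter, 46 mm long, 60 g; y is its length, x and z turn as it rolls. Drags on rolling, so it soon stops on a level surface. Three or four of the four are there (None: absent), at first side by side across the barrow's bed.
- roller_3_centre (a point): Centre of an orange rubbery pinch roller with steel hub, 20 mm diameter, 46 mm long, 60 g; y is its length, x and z turn as it rolls. Drags on rolling, so it soon stops on a level surface. Three or four of the four are there (None: absent), at first side by side across the barrow's bed.
- roller_4_centre (a point): Centre of an orange rubbery pinch roller with steel hub, 20 mm diameter, 46 mm long, 60 g; y is its length, x and z turn as it rolls. Drags on rolling, so it soon stops on a level surface. Three or four of the four are there (None: absent), at first side by side across the barrow's bed.
- step_gauge: Bystander: light grey stepped gauge block, 26x68x24 mm; origin at its underside. Leave it alone.
- clamp_knob: Bystander: black star knob, 36 mm, standing on its head with the stud up; origin at its underside. Leave it alone.

How it is judged:
By the outcome, as a careful person would: the job done as asked, in the order asked, and still so for the second after the job is handed in, with the robot touching nothing.
Of roller_1, roller_2, roller_3, roller_4 only 3 to 4 are there at a start; the rules pass over those that are not, and their reading is None.
At some moment in a run one of hold_bar, roller_1, roller_2, roller_3, roller_4 may be knocked a few centimetres aside while the robot is not near it.
Once in a run the grip may slacken for a moment while it holds something.
It also fails if it takes over 210 s, if anything falls off the work surface, if the arm or the gripper's body presses on something with over 40 N, if the wrist force passes 120 N, or if a joint passes its speed limit or range.

## Working session

There is one attempt and no reset: what is moved stays moved. The work goes in short steps, Python scripts to look and compute and a shell command to move; the robot and the scene stay as the last step left them, time stands still between calls to the robot, and variables do not carry over. Pictures are saved under pics/ and viewed, and the job is handed in when it is done.

```bash
ls; mkdir -p pics; cat > h.py <<'E'
from plant import *
import numpy as np, cv2
from scipy.spatial.transform import Rotation as R
def snap(n,f,crop=None,scale=1):
    im=grab_frame(n)
    cv2.imwrite('pics/raw_'+f,im)
    if crop: im=im[crop[1]:crop[3],crop[0]:crop[2]]
    if scale!=1: im=cv2.resize(im,None,fx=scale,fy=scale,interpolation=cv2.INTER_CUBIC)
    cv2.imwrite('pics/'+f,im)
def cam(n):
    c=camera_info(n); f=384/2/np.tan(np.radians(c['vertical_fov'])/2)
    return c,f,np.array(c['origin']),np.array(c['rotation'])
def px2w(n,u,v,z):
    c,f,o,r=cam(n)
    if r.shape!=(3,3): r=R.from_quat(r,scalar_first=True).as_matrix()
    d=r@np.array([(u-c['cx'])/f,(v-c['cy'])/f,1]); return o+d*(z-o[2])/d[2]
def w2px(n,p):
    c,f,o,r=cam(n)
    if r.shape!=(3,3): r=R.from_quat(r,scalar_first=True).as_matrix()
    q=r.T@(np.array(p)-o); return np.array([c['cx']+f*q[0]/q[2],c['cy']+f*q[1]/q[2]])
def crop(f,out,c,s):
    im=cv2.imread('pics/raw_'+f)[c[1]:c[3],c[0]:c[2]]
    cv2.imwrite('pics/'+out,cv2.resize(im,None,fx=s,fy=s,interpolation=cv2.INTER_CUBIC))
def st():
    s=state(); print(round(s['time'],2),np.round(s['tool_pos'],4),np.round(s['tool_rot'],4),'F',np.round(s['contact_force'],1),'w',round(s['gripper_width'],3),'j',np.round(s['joint_pos'],2))
def delta(p):
    s=state(); r=R.from_quat(s['tool_rot'],scalar_first=True); return r.inv().apply(np.array(p)-s['tool_pos'])
E
python3 - <<'E'
from h import *
st(); snap('side','s0.png'); snap('top','t0.png')
for n in('side','top'): print(camera_info(n))
print(R.from_quat(state()['tool_rot'],scalar_first=True).as_matrix().round(3))
E
```

```text
pics
0.0 [ 0.2602 -0.5675  0.202 ] [-7.000e-04  8.416e-01 -5.401e-01 -8.000e-04] F [0.7 0.1 1.2] w 0.995 j [-1.26  0.05  1.61  0.    1.48 -0.12]
{'vertical_fov': 56.64517466271719, 'cx': 255.27741280150624, 'cy': 193.158208289451, 'origin': array([ 0.43626206, -0.8281375 ,  0.63757271]), 'rotation': array([-0.39787733,  0.91602208, -0.044795  ,  0.02430211])}
{'vertical_fov': 52.49741882254429, 'cx': 261.3083355931323, 'cy': 191.0365744605784, 'origin': array([ 0.31801204, -0.20276692,  0.91467081]), 'rotation': array([ 0.06663157, -0.69943119,  0.70812549, -0.07010372])}
[[ 0.417 -0.909 -0.001]
 [-0.909 -0.417  0.002]
 [-0.002 -0.    -1.   ]]
```

View pics/s0.png

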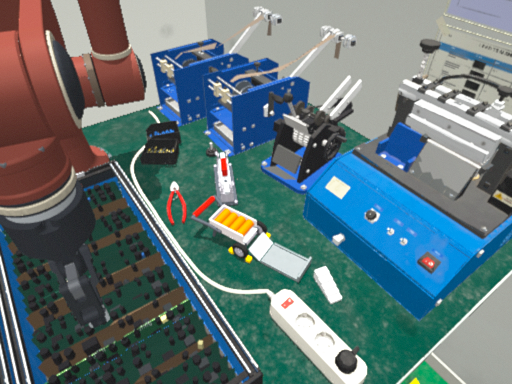

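View pics/t0.png

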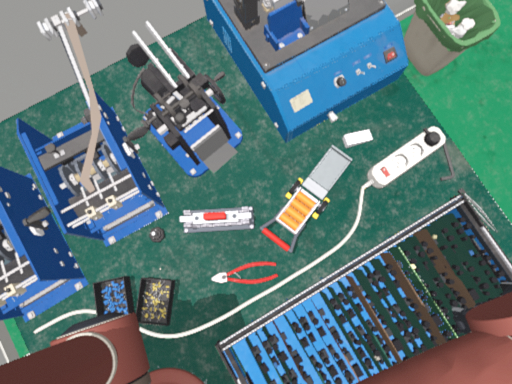

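```bash
python3 - <<'E'
from h import *
crop('t0.png','t0a.png',(170,130,380,265),3.8)
crop('s0.png','s0a.png',(180,140,350,310),3.5)
for u,v in((256,192),(100,192),(256,100),(216,218),(300,210),(220,277)): print(u,v,px2w('top',u,v,0.02).round(3))
E
```

```text
256 192 [ 0.491 -0.196  0.02 ]
100 192 [0.496 0.169 0.02 ]
256 100 [ 0.721 -0.198  0.02 ]
216 218 [ 0.431 -0.103  0.02 ]
300 210 [ 0.448 -0.298  0.02 ]
220 277 [ 0.298 -0.113  0.02 ]
```

View pics/t0a.png

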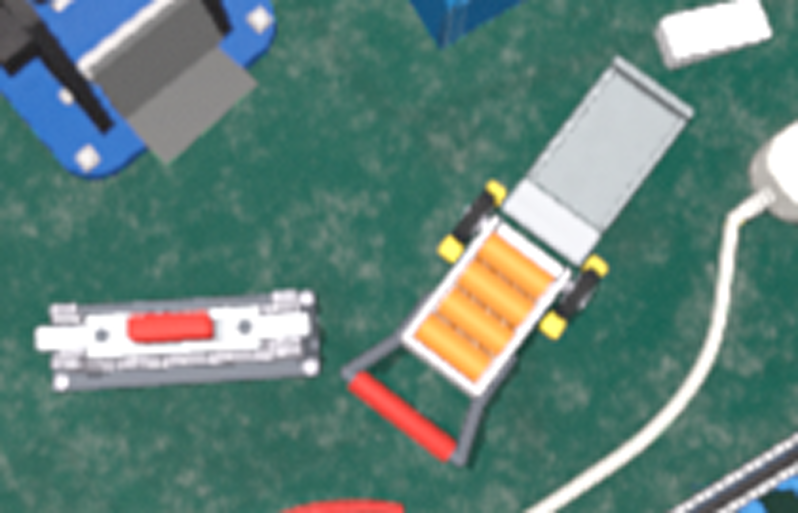

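View pics/s0a.png

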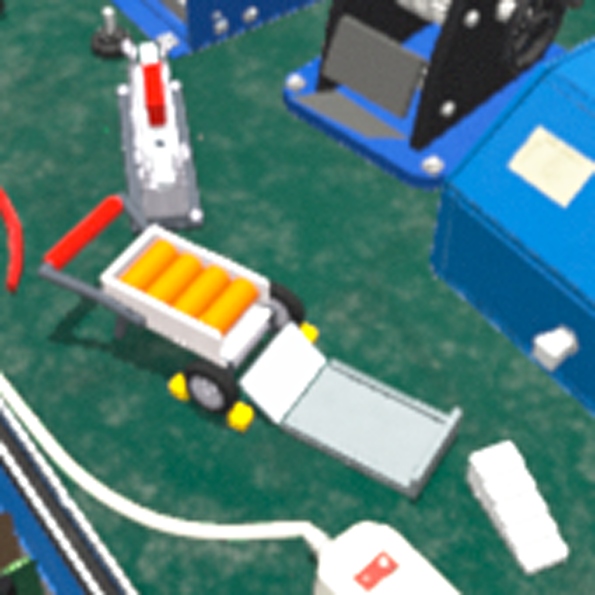

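```bash
python3 - <<'E'
from h import *
P=lambda u,v,z:px2w('top',170+u/3.8,130+v/3.8,z).round(4)
S=lambda u,v,z:px2w('side',180+u/3.5,140+v/3.5,z).round(4)
print('handle',P(352,382,.052),P(452,452,.052),P(402,417,.056))
print('handle side',S(117,203,.055),S(48,260,.055))
print('chocks',P(496,190,.01),P(450,248,.01),P(596,266,.01),P(553,325,.01), (P(473,219,.01)+P(574,295,.01))/2)
print('tray end',P(618,60,.02),P(690,112,.02),'side',S(457,412,.02),S(414,492,.02))
print('bolts',P(63,382,.008),P(312,368,.008),P(307,298,.008), P(62,312,.008))
print('bar ends',P(36,338,.046),P(310,324,.046),'grip top',P(128,328,.072),P(213,325,.072))
print('bar side',S(153,92,.072), 'grip low', S(150,65,.072),S(157,122,.072))
print('gauge',P(665,50,.024),P(765,20,.024))
E
```

```text
handle [ 0.3981 -0.2099  0.052 ] [ 0.357  -0.2671  0.052 ] [ 0.3771 -0.2385  0.056 ]
handle side [ 0.4047 -0.2151  0.055 ] [ 0.3598 -0.2641  0.055 ]
chocks [ 0.5211 -0.3021  0.01  ] [ 0.4845 -0.2723  0.01  ] [ 0.472  -0.3627  0.01  ] [ 0.4355 -0.3345  0.01  ] [ 0.47835 -0.3177   0.01   ]
tray end [ 0.602  -0.3807  0.02  ] [ 0.5675 -0.4243  0.02  ] side [ 0.6058 -0.3817  0.02  ] [ 0.5689 -0.435   0.02  ]
bolts [ 0.4043 -0.0335  0.008 ] [ 0.411  -0.1859  0.008 ] [ 0.4544 -0.1831  0.008 ] [ 0.4475 -0.0318  0.008 ]
bar ends [ 0.4268 -0.024   0.046 ] [ 0.4332 -0.1856  0.046 ] grip top [ 0.4287 -0.0819  0.072 ] [ 0.4298 -0.1305  0.072 ]
bar side [ 0.4333 -0.1192  0.072 ] grip low [ 0.4323 -0.0871  0.072 ] [ 0.4349 -0.1531  0.072 ]
gauge [ 0.6069 -0.4098  0.024 ] [ 0.626  -0.4741  0.024 ]
```

```bash
cat >> h.py <<'E'
def plan(p,yaw_deg=None):
    """prints rotation about tool z to reach tool-x yaw, and shift in tool axes after that rotation"""
    s=state(); r=R.from_quat(s['tool_rot'],scalar_first=True); M=r.as_matrix()
    y0=np.degrees(np.arctan2(M[1,0],M[0,0]))
    if yaw_deg is None: yaw_deg=y0
    d=(yaw_deg-y0+180)%360-180
    T=R.from_euler('z',y0+d,degrees=True)*R.from_matrix(np.diag([1,-1,-1]))
    rv=(r.inv()*T).as_rotvec()
    print('t%.2f yaw0 %.2f tilt z %s | rotvec'%(s['time'],y0,M[:,2].round(4)),rv.round(4),'shift after rot',T.inv().apply(np.array(p)-s['tool_pos']).round(4),'w',round(s['gripper_width'],3))
E
python3 - <<'E'
from h import *
plan([.378,-.238,.13],-38.7)
E
```

```text
t0.10 yaw0 -65.37 tilt z [-6.0e-04  1.8e-03 -1.0e+00] | rotvec [-0.0006  0.0018 -0.4655] shift after rot [-0.1142 -0.3308  0.0722] w 1.001
```

```bash
python3 -m inch '0 0 0 0 0 -.1164 .6;0 0 0 0 0 -.1164 .6;0 0 0 0 0 -.1164 .6;0 0 0 0 0 -.1164 .6;0 0 0 0 0 0 .6'; python3 -m inch '-.0114 -.0331 0 0 0 0 .6;-.0114 -.0331 0 0 0 0 .6;-.0114 -.0331 0 0 0 0 .6;-.0114 -.0331 0 0 0 0 .6;-.0114 -.0331 0 0 0 0 .6;-.0114 -.0331 0 0 0 0 .6;-.0114 -.0331 0 0 0 0 .6;-.0114 -.0331 0 0 0 0 .6;-.0114 -.0331 0 0 0 0 .6;-.0114 -.0331 0 0 0 0 .6'; python3 -m inch '0 0 .03 0 0 0 .65;0 0 .03 0 0 0 .65;0 0 .012 0 0 0 .65;0 0 0 0 0 0 .65;0 0 0 0 0 0 .65'; python3 - <<'E'
from h import *
st();plan([.378,-.238,.13],-38.7)
snap('top','t1.png',(200,170,340,290),5);snap('side','s1.png',(140,130,300,250),5)
E
```

```text
time: 0.52
tool_pos: [0.2603, -0.5678, 0.2026]
tool_rot: [-0.0, 0.944, -0.33, -0.0]
contact_force: [-0.0, 0.4, 0.7]
gripper_width: 0.402
time: 1.35
tool_pos: [0.3785, -0.2368, 0.2031]
tool_rot: [-0.0, 0.943, -0.333, 0.0]
contact_force: [0.2, -0.1, -0.0]
gripper_width: 0.402
time: 1.77
tool_pos: [0.378, -0.2385, 0.1311]
tool_rot: [-0.0, 0.943, -0.332, -0.001]
contact_force: [1.0, -0.2, 0.4]
gripper_width: 0.349
1.77 [ 0.378  -0.2385  0.1311] [-3.000e-04  9.432e-01 -3.321e-01 -7.000e-04] F [ 1.  -0.2  0.4] w 0.349 j [-0.73 -0.34  2.09  0.    1.4  -0.05]
t1.77 yaw0 -38.80 tilt z [-0.0011  0.001  -1.    ] | rotvec [-0.0001  0.0015 -0.0017] shift after rot [-0.0003 -0.0004  0.0011] w 0.349
```

View pics/s1.png

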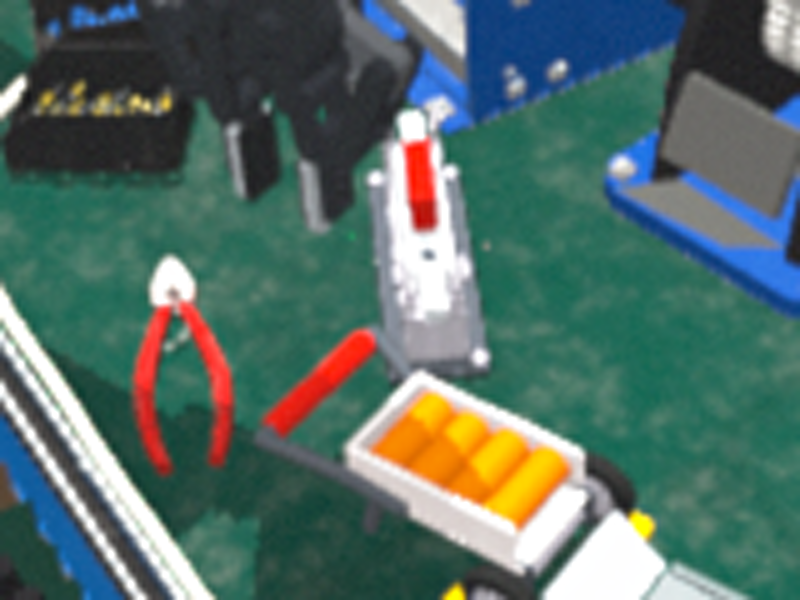

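View pics/t1.png

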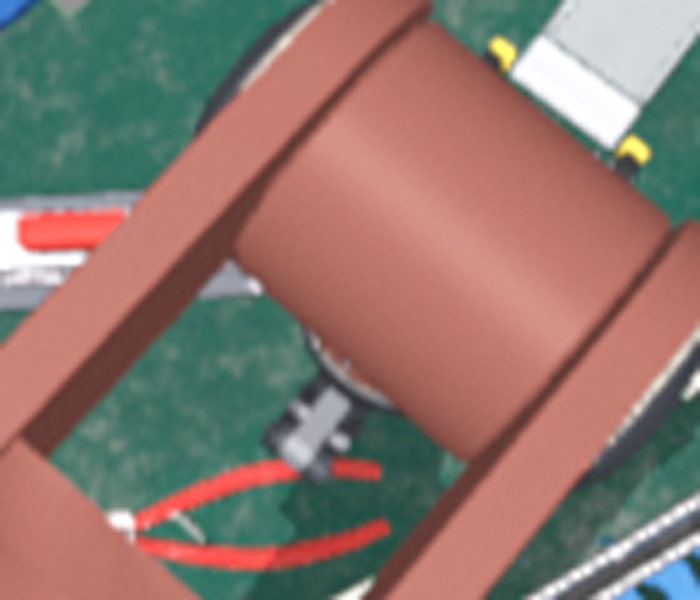

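```bash
python3 - <<'E'
from h import *
print(w2px('side',[.378,-.238,.131]),w2px('top',[.378,-.238,.131]),w2px('side',[.378,-.238,.052]),w2px('top',[.378,-.238,.052]))
E
```

```text
[198.68015744 180.70435455] [277.05145679 236.70383687] [202.08002149 206.49917716] [275.4969689 239.4776661]
```

```bash
python3 -m inch '0 0 .025 0 0 0 .65;0 0 .020 0 0 0 .65;0 0 0 0 0 0 .65;0 0 0 0 0 0 .65'; python3 - <<'E'
from h import *
st()
snap('side','s2.png',(160,140,260,220),8)
for z in(.086,.1): print((w2px('side',[.378,-.238,z])-[160,140])*8)
E
```

```text
time: 2.2
tool_pos: [0.3784, -0.2389, 0.087]
tool_rot: [-0.0, 0.943, -0.332, -0.0]
contact_force: [-0.7, -0.2, 0.8]
gripper_width: 0.348
2.2 [ 0.3784 -0.2389  0.087 ] [-0.000e+00  9.434e-01 -3.318e-01 -1.000e-04] F [-0.7 -0.2  0.8] w 0.348 j [-0.73 -0.29  2.13  0.    1.31 -0.05]
[325.38323275 446.58684073]
[320.556121   409.96346721]
```

View pics/s2.png

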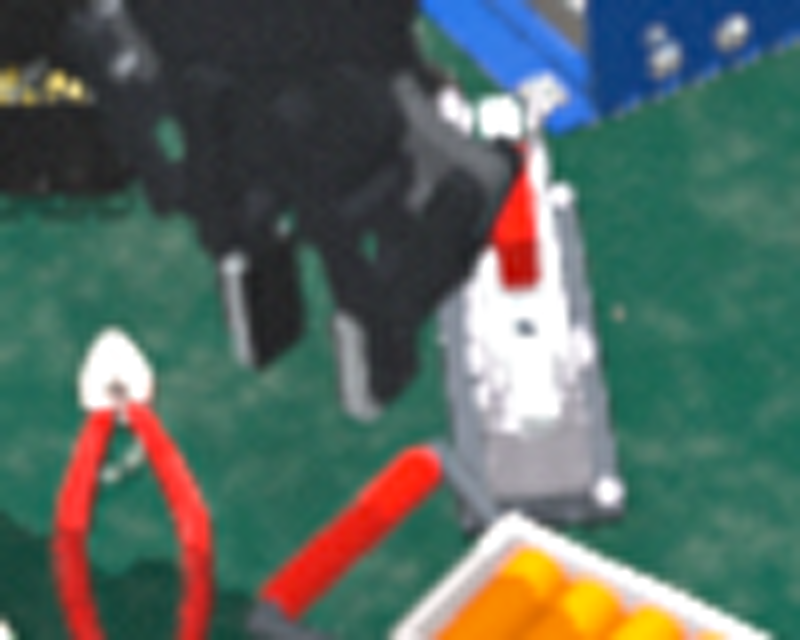

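```bash
python3 - <<'E'
from h import *
im=cv2.imread('pics/s2.png')
a=np.radians(-38.7);ex=np.array([np.cos(a),np.sin(a),0]);ey=np.array([-np.sin(a),np.cos(a),0])
def pj(p): return tuple(int(x) for x in (w2px('side',p)-[160,140])*8)
c=np.array([.3784,-.2389,.087])
for sx in(-.015,.015):
  for sy in (-.011,.011):
    p=c+ex*sx+ey*sy
    for dz,col in((0,(0,0,255)),(.01,(0,255,255)),(.02,(0,255,0))): cv2.circle(im,pj(p+[0,0,dz]),4,col,-1)
ax=np.array([.478,-.3177,0]); 
for y in(-.035,0,.035): cv2.circle(im,pj(ax-.127*ex+ey*y+[0,0,.052]),4,(255,0,0),-1)
cv2.imwrite('pics/o2.png',im)
E
```

```text
(no output)
```

View pics/o2.png

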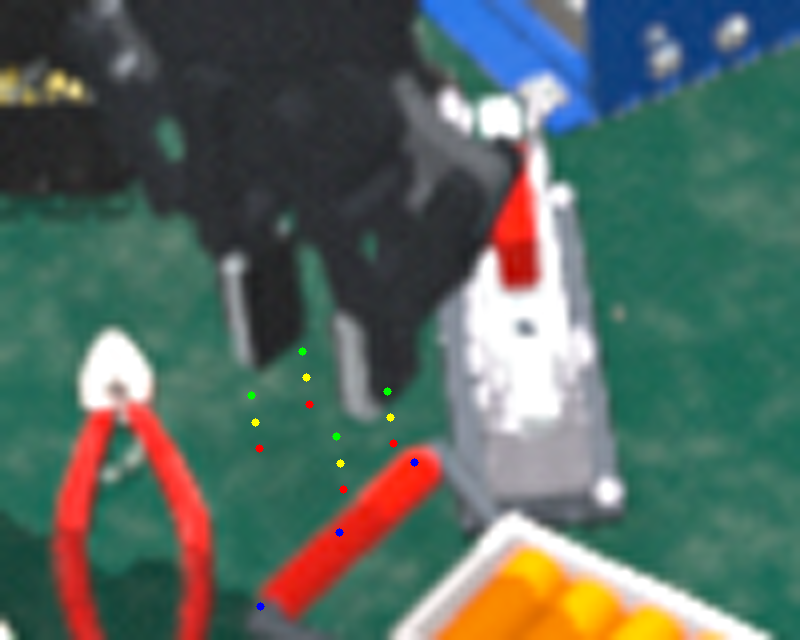

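```bash
python3 -m inch '0 0 0 0 0 0 1;0 0 0 0 0 0 1;0 0 0 0 0 0 1;0 0 0 0 0 0 1;0 0 0 0 0 0 1;0 0 0 0 0 0 1'; python3 - <<'E'
from h import *
st()
snap('side','s3.png',(160,140,260,220),8)
im=cv2.imread('pics/s3.png')
def pj(p): return tuple(int(x) for x in (w2px('side',p)-[160,140])*8)
c=state()['tool_pos']
for dz,col in((0,(0,0,255)),(.01,(0,255,255)),(.02,(0,255,0))): cv2.circle(im,pj(c+np.array([0,0,dz])),4,col,-1)
cv2.imwrite('pics/s3.png',im)
E
```

```text
time: 2.75
tool_pos: [0.3785, -0.2386, 0.0865]
tool_rot: [0.0, 0.944, -0.331, 0.0]
contact_force: [-0.3, -0.2, -0.4]
gripper_width: 0.001
2.75 [ 0.3785 -0.2386  0.0865] [ 1.000e-04  9.435e-01 -3.313e-01  2.000e-04] F [-0.3 -0.2 -0.4] w 0.001 j [-0.73 -0.29  2.13  0.    1.3  -0.05]
```

View pics/s3.png

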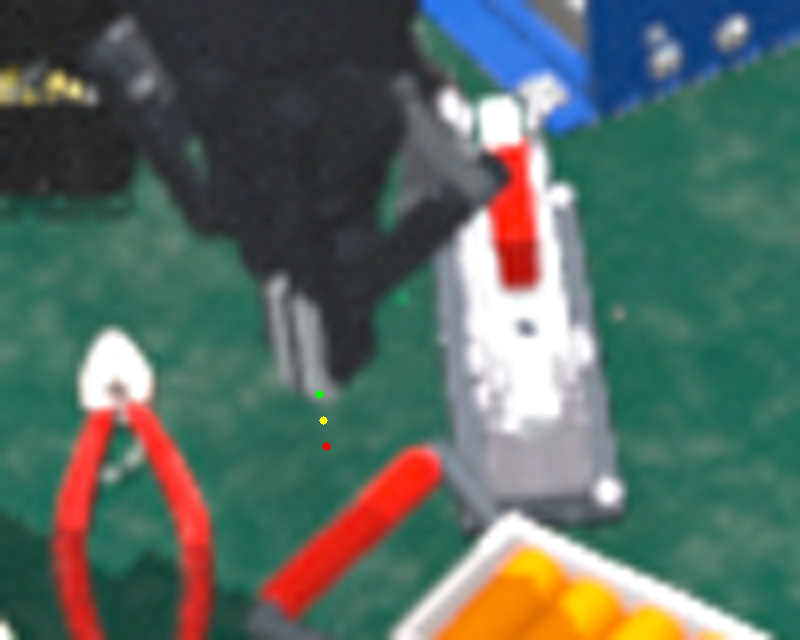

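```bash
python3 - <<'E'
from h import *
for z in(.202,.212,.222): print(w2px('side',[.26,-.5675,z]))
crop('s0.png','s0b.png',(40,220,160,360),5)
E
```

```text
[100.21067103 308.10388528]
[ 98.00659945 304.19429114]
[ 95.7369808  300.16842926]
```

View pics/s0b.png

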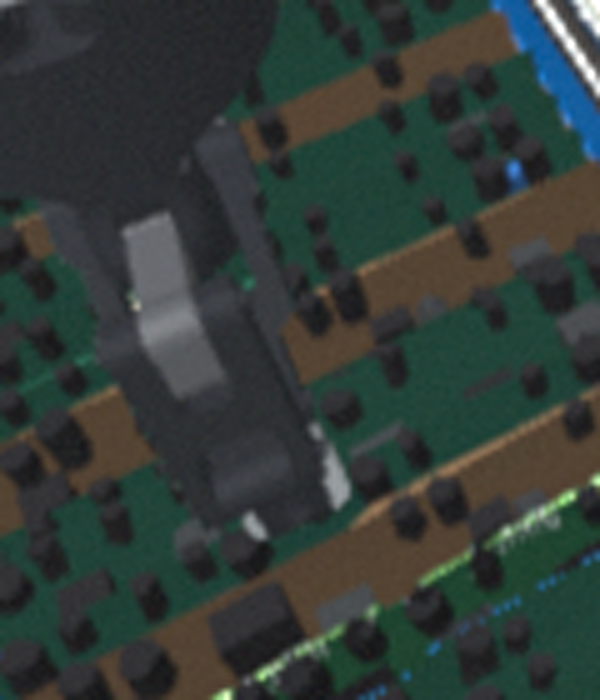

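```bash
python3 - <<'E'
from h import *
print(px2w('side',97,323,.215),px2w('side',97,323,.202))
print(px2w('side',160+318/8,140+392/8,.087))
for n in('side','top'):
  c=camera_info(n); print(c.keys(), R.from_quat(c['rotation'],scalar_first=True).as_matrix().round(4))
# project base + arm pts
print(w2px('side',[0,0,0.0]),w2px('top',[0,0,0]))
E
```

```text
[ 0.26562206 -0.59561054  0.215     ] [ 0.2603725 -0.5884571  0.202    ]
[ 0.37577919 -0.21604338  0.087     ]
dict_keys(['vertical_fov', 'cx', 'cy', 'origin', 'rotation']) [[ 0.9948 -0.0627  0.0802]
 [-0.1014 -0.6794  0.7268]
 [ 0.0089 -0.7311 -0.6822]]
dict_keys(['vertical_fov', 'cx', 'cy', 'origin', 'rotation']) [[-0.0127 -0.9812  0.1924]
 [-0.9999  0.0118 -0.0061]
 [ 0.0037 -0.1925 -0.9813]]
[ 69.07634098 168.58089095] [167.08908024 419.71805903]
```

```bash
python3 - <<'E'
from h import *
im=cv2.resize(cv2.imread('pics/raw_s3.png')[0:260,0:300],None,fx=2.6,fy=2.3) if 0 else None
im=cv2.imread('pics/raw_s3.png')[60:260,90:290]; s=3
im=cv2.resize(im,None,fx=s,fy=s,interpolation=cv2.INTER_CUBIC)
S=state();r=R.from_quat(S['tool_rot'],scalar_first=True);t=np.array(S['tool_pos'])
def pj(p): return tuple(int(x) for x in (w2px('side',p)-[90,60])*s)
def tp(x,y,z): return pj(t+r.apply([x,y,z]))
cv2.line(im,tp(0,0,0),tp(0,0,-.25),(0,255,255),1)
for z in(-.073,-.15):
  q=[tp(a*.0425,b*.038,z) for a,b in((1,1),(1,-1),(-1,-1),(-1,1))]
  cv2.polylines(im,[np.array(q)],True,(0,255,0),1)
cv2.polylines(im,[np.array([tp(a*.014,b*.011,0) for a,b in((1,1),(1,-1),(-1,-1),(-1,1))])],True,(0,0,255),1)
cv2.imwrite('pics/o3.png',im)
cv2.imwrite('pics/t3.png',cv2.resize(grab_frame('top'),None,fx=1.5,fy=1.5))
E
```

```text
(no output)
```

View pics/o3.png

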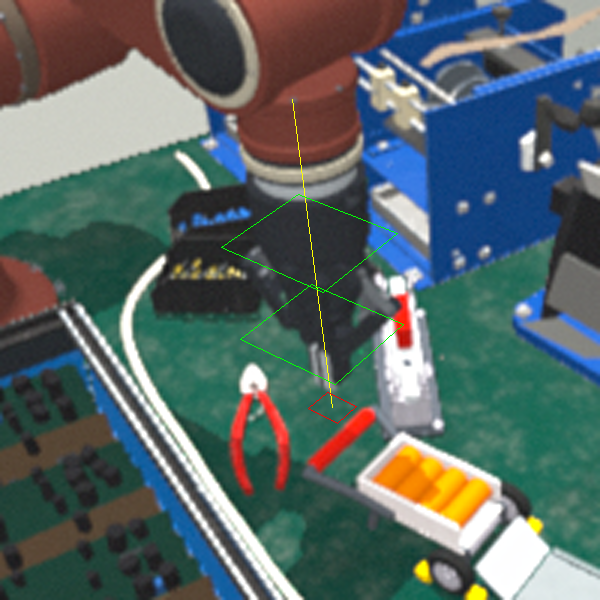

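View pics/t3.png

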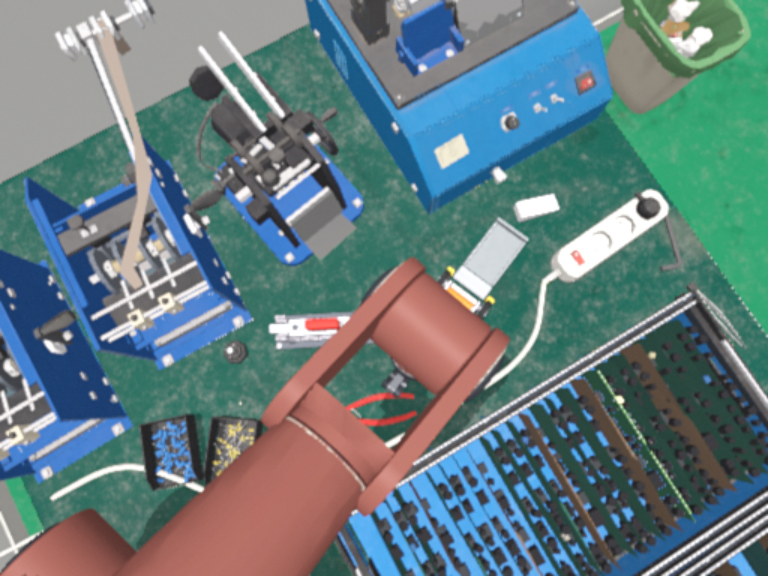

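```bash
python3 - <<'E'
from h import *
S=state();r=R.from_quat(S['tool_rot'],scalar_first=True);t=np.array(S['tool_pos'])
im=cv2.imread('pics/t3.png')[300:420,330:470];s=5
im=cv2.resize(im,None,fx=s,fy=s,interpolation=cv2.INTER_CUBIC)
def pj(p): return tuple(int(x) for x in (w2px('top',p)*1.5-[330,300])*s)
def tp(x,y,z): return pj(t+r.apply([x,y,z]))
for z in(-.073,-.15):
  cv2.polylines(im,[np.array([tp(a*.0425,b*.038,z) for a,b in((1,1),(1,-1),(-1,-1),(-1,1))])],True,(0,255,0),1)
for a in(-1,1): cv2.polylines(im,[np.array([tp(a*.05,b*.011,z) for b,z in((1,-.07),(-1,-.07),(-1,-.1),(1,-.1))])],True,(0,0,255),1)
cv2.line(im,tp(0,0,0),tp(0,0,-.25),(0,255,255),1)
cv2.imwrite('pics/o4.png',im)
pts=dict(pl=(220,277),knob=(157,235))
for u,v in((220,277),(157,235),(432,139),(383,171)): print((u,v),px2w('top',u,v,.005).round(3),w2px('side',px2w('top',u,v,.005)).round(1))
E
```

```text
(220, 277) [ 0.298 -0.112  0.005] [173.5 187.3]
(157, 235) [0.395 0.036 0.005] [210.  152.1]
(432, 139) [ 0.621 -0.628  0.005] [350.5 382.8]
(383, 171) [ 0.542 -0.502  0.005] [290.3 316.4]
```

View pics/o4.png

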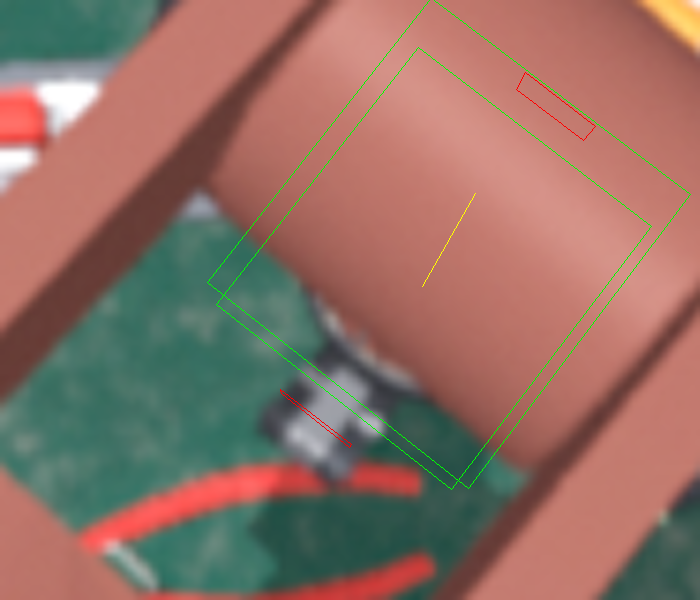

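```bash
python3 - <<'E'
from h import *
for z in(.202,.215,.225,.235): print(z,w2px('side',[.26+.0425*.417,-.5675-.0425*.909,z]),w2px('side',[.26+.057*.417,-.5675-.057*.909,z]))
E
```

```text
0.202 [108.15850265 335.06296694] [111.09210283 345.01375234]
0.215 [105.26630944 330.19384071] [108.19924331 340.24740168]
0.225 [102.960381   326.31171532] [105.89102995 336.44432924]
0.235 [100.58012091 322.30444956] [103.50677754 332.5159729 ]
```

```bash
python3 - <<'E'
from h import *
plan([.365,-.163,.04])
E
```

```text
t2.85 yaw0 -38.70 tilt z [-1.e-04  1.e-04 -1.e+00] | rotvec [-0.      0.0001 -0.    ] shift after rot [-0.0576 -0.0506  0.0463] w -0.001
```

```bash
python3 -m inch '-.0192 -.0169 0 0 0 0 1;-.0192 -.0169 0 0 0 0 1;-.0192 -.0169 0 0 0 0 1;0 0 .0165 0 0 0 1;0 0 .01 0 0 0 1;0 0 .01 0 0 0 1;0 0 .01 0 0 0 1;0 0 0 0 0 0 1'; python3 - <<'E'
from h import *
st()
snap('side','s5.png',(150,120,250,200),8)
im=cv2.imread('pics/s5.png');t=np.array(state()['tool_pos'])
for z,c in((t[2],(0,0,255)),(0,(255,0,0)),(t[2]+.02,(0,255,255))):
  cv2.circle(im,tuple(int(x) for x in (w2px('side',[t[0],t[1],z])-[150,120])*8),4,c,-1)
cv2.imwrite('pics/s5.png',im)
E
```

```text
time: 3.52
tool_pos: [0.3635, -0.1623, 0.0372]
tool_rot: [-0.001, 0.943, -0.332, -0.002]
contact_force: [0.1, 0.6, -0.8]
gripper_width: -0.001
3.52 [ 0.3635 -0.1623  0.0372] [-6.000e-04  9.434e-01 -3.317e-01 -2.400e-03] F [ 0.1  0.6 -0.8] w -0.001 j [-0.61 -0.36  2.27 -0.    1.24  0.07]
```

View pics/s5.png

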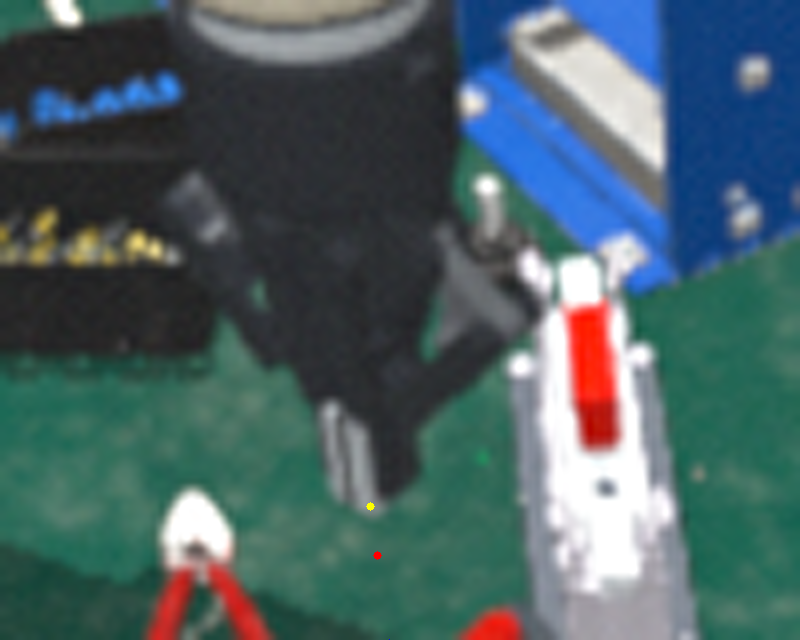

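```bash
python3 -m inch '0 0 .01 0 0 0 1;0 0 .01 0 0 0 1;0 0 .007 0 0 0 1;0 0 0 0 0 0 1;0 0 0 0 0 0 1'; python3 -m inch '0 0 .003 0 0 0 1;0 0 .003 0 0 0 1;0 0 0 0 0 0 1'; python3 - <<'E'
from h import *
st()
snap('side','s6.png',(150,120,250,200),8)
im=cv2.imread('pics/s6.png');t=np.array(state()['tool_pos'])
for z,c in((t[2],(0,0,255)),(0,(255,0,0)),(t[2]+.02,(0,255,255))):
  cv2.circle(im,tuple(int(x) for x in (w2px('side',[t[0],t[1],z])-[150,120])*8),4,c,-1)
cv2.imwrite('pics/s6.png',im)
E
```

```text
time: 3.98
tool_pos: [0.3646, -0.1626, 0.012]
tool_rot: [-0.0, 0.944, -0.331, -0.001]
contact_force: [0.6, 1.4, -0.1]
gripper_width: 0.0
time: 4.23
tool_pos: [0.365, -0.1628, 0.0065]
tool_rot: [-0.0, 0.944, -0.331, -0.0]
contact_force: [0.2, -0.4, -0.3]
gripper_width: 0.001
4.23 [ 0.365  -0.1628  0.0065] [-0.000e+00  9.435e-01 -3.313e-01 -2.000e-04] F [ 0.2 -0.4 -0.3] w 0.001 j [-0.61 -0.31  2.29 -0.    1.16  0.07]
```

View pics/s6.png

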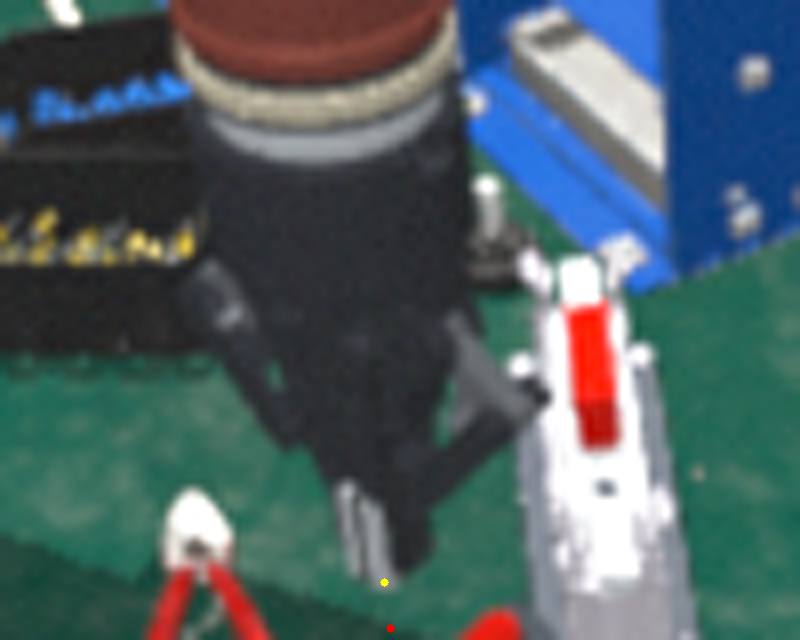

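```bash
python3 -m inch '0 0 .003 0 0 0 1;0 0 0 0 0 0 1'; python3 -m inch '0 0 .003 0 0 0 1;0 0 0 0 0 0 1;0 0 0 0 0 0 1';python3 -m inch '0 0 .002 0 0 0 1;0 0 0 0 0 0 1'
```

```text
time: 4.45
tool_pos: [0.365, -0.1628, 0.0035]
tool_rot: [-0.0, 0.944, -0.331, -0.0]
contact_force: [0.3, 0.2, -0.4]
gripper_width: -0.004
time: 4.7
tool_pos: [0.365, -0.1628, 0.0006]
tool_rot: [-0.0, 0.944, -0.331, -0.0]
contact_force: [0.4, -0.1, 0.7]
gripper_width: 0.002
time: 4.87
tool_pos: [0.365, -0.1629, -0.0014]
tool_rot: [-0.0, 0.944, -0.331, -0.0]
contact_force: [-0.2, -0.1, -0.3]
gripper_width: -0.001
```

```bash
python3 -m inch '0 0 .003 0 0 0 1;0 0 .002 0 0 0 1;0 0 0 0 0 0 1'; python3 -m inch '0 0 .003 0 0 0 1;0 0 0 0 0 0 1';python3 -m inch '0 0 .003 0 0 0 1;0 0 0 0 0 0 1';python3 -m inch '0 0 .002 0 0 0 1;0 0 0 0 0 0 1'
```

```text
time: 5.12
tool_pos: [0.3647, -0.1627, -0.0068]
tool_rot: [-0.0, 0.944, -0.331, -0.001]
contact_force: [-0.5, -0.2, -0.1]
gripper_width: 0.003
time: 5.28
tool_pos: [0.3648, -0.1627, -0.0097]
tool_rot: [-0.0, 0.944, -0.331, -0.0]
contact_force: [0.2, 0.2, -0.4]
gripper_width: 0.002
time: 5.45
tool_pos: [0.3648, -0.1627, -0.0127]
tool_rot: [-0.0, 0.944, -0.331, -0.0]
contact_force: [0.0, 0.2, -0.7]
gripper_width: -0.0
time: 5.62
tool_pos: [0.3649, -0.1628, -0.0145]
tool_rot: [-0.0, 0.944, -0.331, -0.0]
contact_force: [-0.2, 0.7, 0.1]
gripper_width: 0.002
```

```bash
python3 -m inch '0 0 .002 0 0 0 1;0 0 0 0 0 0 1'; python3 -m inch '0 0 .0015 0 0 0 1;0 0 0 0 0 0 1';python3 -m inch '0 0 .0015 0 0 0 1;0 0 0 0 0 0 1';  python3 - <<'E'
from h import *
st()
snap('side','s7.png',(150,120,250,200),8)
E
```

```text
time: 5.78
tool_pos: [0.365, -0.1628, -0.0165]
tool_rot: [-0.0, 0.944, -0.331, -0.0]
contact_force: [-1.0, 0.1, -0.7]
gripper_width: -0.001
time: 5.95
tool_pos: [0.365, -0.1629, -0.0179]
tool_rot: [-0.0, 0.944, -0.331, -0.0]
contact_force: [-0.0, 0.2, -0.1]
gripper_width: -0.0
time: 6.12
tool_pos: [0.365, -0.1629, -0.0194]
tool_rot: [-0.0, 0.944, -0.331, -0.0]
contact_force: [-0.8, 0.3, 0.5]
gripper_width: -0.004
6.12 [ 0.365  -0.1629 -0.0194] [-1.000e-04  9.435e-01 -3.313e-01 -2.000e-04] F [-0.8  0.3  0.5] w -0.004 j [-0.61 -0.25  2.3   0.    1.1   0.07]
```

View pics/s7.png

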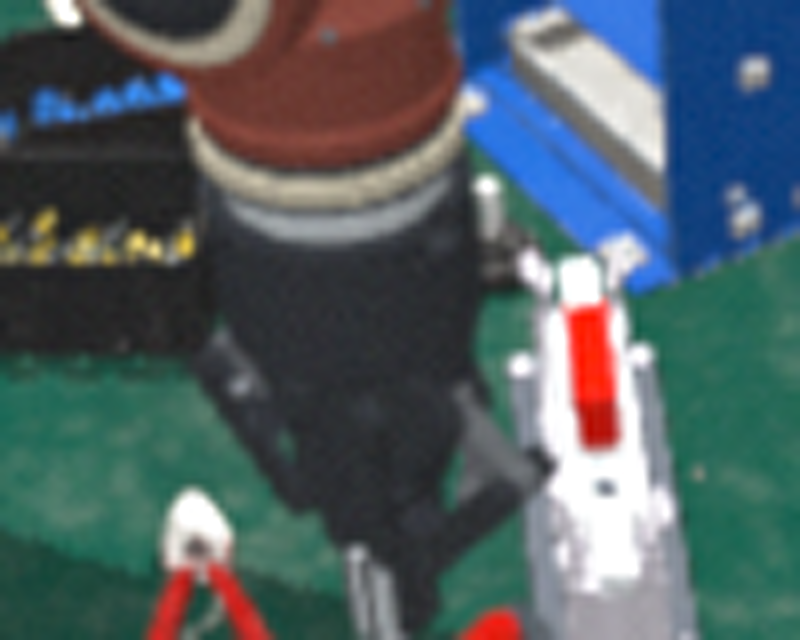

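```bash
python3 -m inch '0 0 .0015 0 0 0 1;0 0 0 0 0 0 1'; python3 -m inch '0 0 .001 0 0 0 1;0 0 0 0 0 0 1';python3 -m inch '0 0 .001 0 0 0 1;0 0 0 0 0 0 1'
```

```text
time: 6.33
tool_pos: [0.365, -0.1629, -0.0209]
tool_rot: [-0.0, 0.944, -0.331, -0.0]
contact_force: [0.1, 0.7, -0.2]
gripper_width: 0.002
time: 6.5
tool_pos: [0.365, -0.1629, -0.0219]
tool_rot: [-0.0, 0.944, -0.331, -0.0]
contact_force: [0.5, 0.2, -0.3]
gripper_width: 0.001
time: 6.67
tool_pos: [0.365, -0.1629, -0.0229]
tool_rot: [-0.0, 0.944, -0.331, -0.0]
contact_force: [0.3, -0.6, -0.4]
gripper_width: -0.002
```

```bash
python3 -m inch '0 0 .001 0 0 0 1;0 0 0 0 0 0 1'; python3 -m inch '0 0 .001 0 0 0 1;0 0 0 0 0 0 1';python3 -m inch '0 0 .001 0 0 0 1;0 0 0 0 0 0 1'; python3 - <<'E'
from h import *
snap('side','s8.png',(150,150,250,230),8)
E
```

```text
time: 6.83
tool_pos: [0.365, -0.1629, -0.0239]
tool_rot: [-0.0, 0.944, -0.331, -0.0]
contact_force: [0.1, 0.3, 0.8]
gripper_width: -0.001
time: 7.0
tool_pos: [0.365, -0.1629, -0.0249]
tool_rot: [-0.0, 0.944, -0.331, -0.0]
contact_force: [0.3, 0.6, -0.5]
gripper_width: 0.002
time: 7.17
tool_pos: [0.365, -0.1629, -0.0259]
tool_rot: [-0.0, 0.944, -0.331, -0.0]
contact_force: [-0.6, -0.1, 0.6]
gripper_width: -0.0
```

View pics/s8.png

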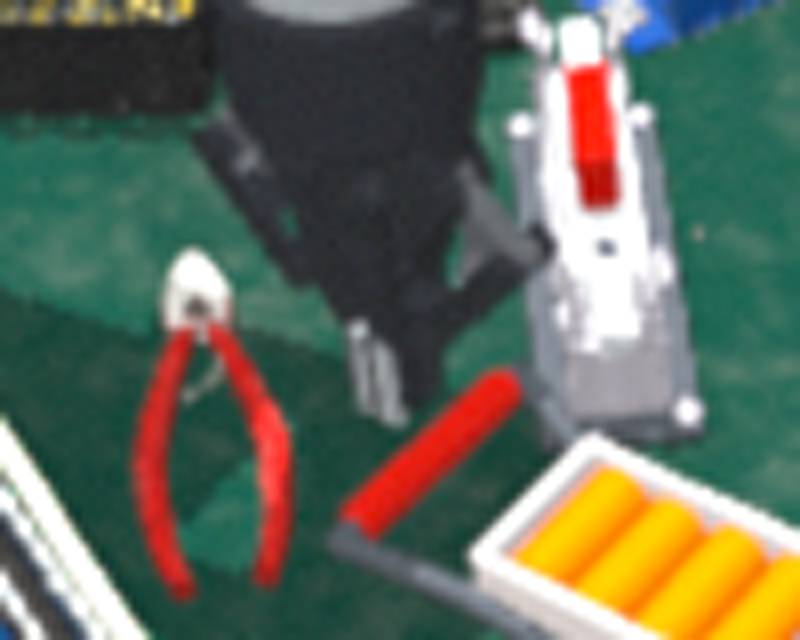

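```bash
python3 - <<'E'
from h import *
for z in(0,.005,.01): print(px2w('side',198.7,202.3,z))
print(w2px('side',[.365,-.1629,0]),w2px('side',[.365,-.1629,-.026]))
im=grab_frame('top'); cv2.imwrite('pics/raw_t8.png',im); crop('t8.png','t8.png',(190,190,330,290),5.5)
E
```

```text
[ 0.36415892 -0.16964558  0.        ]
[ 0.36472437 -0.17480963  0.005     ]
[ 0.36528982 -0.17997369  0.01      ]
[199.06766266 200.44088679] [200.05084275 207.58009175]
```

View pics/t8.png

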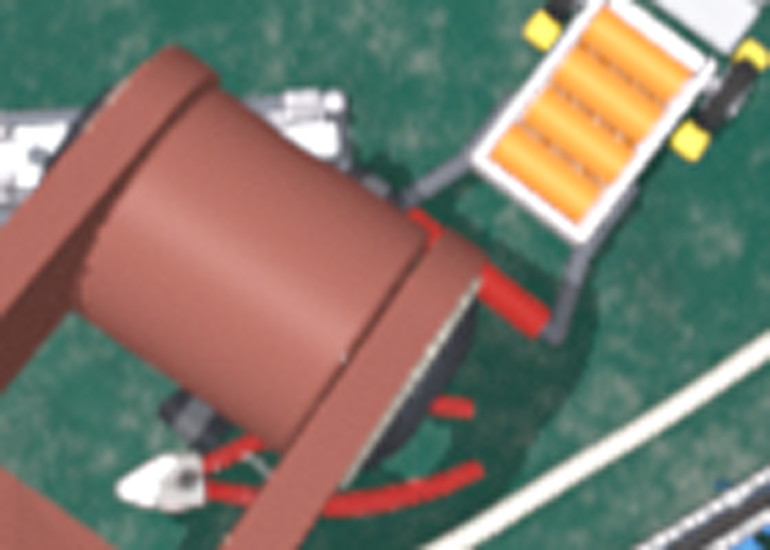

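```bash
for i in 1; do python3 -m inch '0 0 .001 0 0 0 1;0 0 0 0 0 0 1'; python3 -m inch '0 0 .001 0 0 0 1;0 0 0 0 0 0 1';python3 -m inch '0 0 .001 0 0 0 1;0 0 0 0 0 0 1'; done | grep -v rot
```

```text
time: 7.43
tool_pos: [0.3651, -0.1629, -0.0268]
contact_force: [0.4, 0.6, -0.4]
gripper_width: -0.003
time: 7.6
tool_pos: [0.365, -0.1629, -0.0279]
contact_force: [-0.6, -0.5, 0.4]
gripper_width: 0.003
time: 7.77
tool_pos: [0.3651, -0.1629, -0.028]
contact_force: [-3.4, 2.1, 7.7]
gripper_width: -0.001
```

```bash
cat >> h.py <<'E'
OFF=.028
def planT(p,yaw=None):  # p: true fingertip (closed) position, vertical tool
    plan(np.array(p)-[0,0,OFF],yaw)
E
python3 -m inch '0 0 -.02 0 0 0 .9;0 0 -.03 0 0 0 .65;0 0 -.03 0 0 0 .65;0 0 -.03 0 0 0 .65;0 0 0 0 0 0 .65'; python3 - <<'E'
from h import *
planT([.380,-.239,.11],-38.7)
E
```

```text
time: 8.18
tool_pos: [0.369, -0.1656, 0.0881]
tool_rot: [0.002, 0.944, -0.331, 0.006]
contact_force: [0.6, -0.8, 1.0]
gripper_width: 0.352
t8.18 yaw0 -38.69 tilt z [ 0.0101 -0.007  -0.9999] | rotvec [-0.0009 -0.0122  0.0002] shift after rot [0.0545 0.0504 0.0061] w 0.352
```

```bash
python3 -m inch '.018 .0168 0 0 0 0 .65;.018 .0168 0 0 0 0 .65;.0185 .0168 0 0 0 0 .65;0 0 0 0 0 0 .65;0 0 0 0 0 0 .65'; python3 - <<'E'
from h import *
planT([.380,-.239,.039],-38.7)
E
```

```text
time: 8.6
tool_pos: [0.376, -0.2369, 0.0809]
tool_rot: [-0.0, 0.943, -0.332, -0.0]
contact_force: [-0.7, -0.5, -0.1]
gripper_width: 0.348
t8.60 yaw0 -38.80 tilt z [-6.e-04  8.e-04 -1.e+00] | rotvec [-0.0002  0.001  -0.0017] shift after rot [ 0.0044 -0.0009  0.0699] w 0.348
```

```bash
python3 -m inch '.0044 -.0009 .010 0 0 0 .65;0 0 .014 0 0 0 .65;0 0 .013 0 0 0 .65;0 0 0 0 0 0 .65;0 0 0 0 0 0 .65'; python3 - <<'E'
from h import *
planT([.380,-.239,.039],-38.7)
snap('side','s9.png',(160,140,260,220),8)
E
```

```text
time: 9.02
tool_pos: [0.3793, -0.237, 0.0433]
tool_rot: [-0.001, 0.944, -0.331, -0.001]
contact_force: [0.8, 0.0, 0.3]
gripper_width: 0.349
t9.02 yaw0 -38.65 tilt z [-0.0019  0.0019 -1.    ] | rotvec [-0.0003  0.0027  0.0008] shift after rot [0.0018 0.0012 0.0323] w 0.349
```

View pics/s9.png

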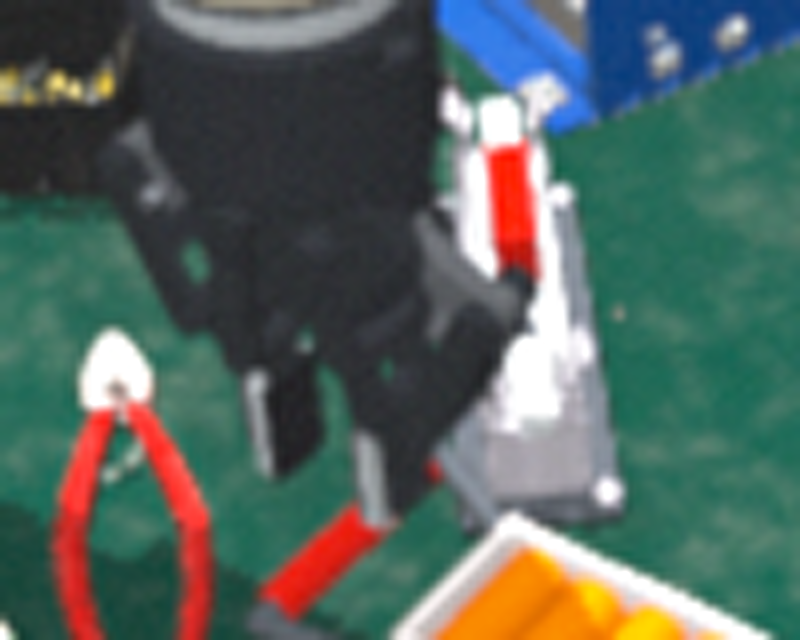

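```bash
python3 -m inch '.0018 .0012 .005 0 0 0 .65;0 0 .006 0 0 0 .65;0 0 0 0 0 0 .65'; python3 -m inch '0 0 .01 0 0 0 .65;0 0 .01 0 0 0 .65;0 0 0 0 0 0 .65'; python3 - <<'E'
from h import *
planT([.380,-.239,.039],-38.7)
snap('side','s10.png',(160,140,260,220),8)
E
```

```text
time: 9.32
tool_pos: [0.3805, -0.2401, 0.0326]
tool_rot: [-0.0, 0.944, -0.331, -0.0]
contact_force: [0.2, -0.7, -1.1]
gripper_width: 0.351
time: 9.57
tool_pos: [0.3792, -0.2391, 0.0106]
tool_rot: [-0.001, 0.943, -0.331, -0.002]
contact_force: [-0.6, 0.7, 0.1]
gripper_width: 0.35
t9.57 yaw0 -38.70 tilt z [-0.0034  0.003  -1.    ] | rotvec [-0.0003  0.0045 -0.0001] shift after rot [ 0.0005 -0.0006 -0.0004] w 0.35
```

View pics/s10.png

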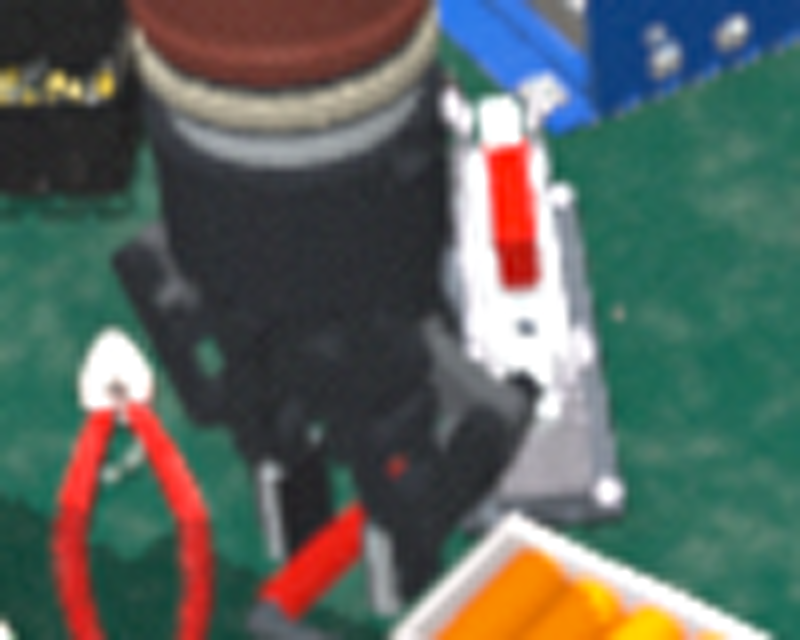

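Fingers straddle the red handle (it passes between the fingers at about (340,540) in the crop). Close.

```bash
python3 -m inch '0 0 0 0 0 0 1;0 0 0 0 0 0 1;0 0 0 0 0 0 1;0 0 0 0 0 0 1;0 0 0 0 0 0 1;0 0 0 0 0 0 1'; python3 - <<'E'
import numpy as np
r=np.hypot(.127,.032);f=np.arctan2(.032,.127)
P=lambda t:np.array([-r*np.cos(f+t),.02+r*np.sin(f+t)])
ts=np.linspace(0,.74,13)
for a,b in zip(ts[:-1],ts[1:]): print(round(b,3),(P(b)-P(a)).round(4))
E
```

```text
time: 10.12
tool_pos: [0.3788, -0.2388, 0.0129]
tool_rot: [-0.001, 0.944, -0.331, -0.003]
contact_force: [-6.0, 4.0, 5.0]
gripper_width: 0.124
0.062 [0.0022 0.0078]
0.123 [0.0027 0.0076]
0.185 [0.0032 0.0074]
0.247 [0.0036 0.0072]
0.308 [0.004 0.007]
0.37 [0.0045 0.0067]
0.432 [0.0049 0.0064]
0.493 [0.0053 0.0061]
0.555 [0.0056 0.0058]
0.617 [0.006  0.0054]
0.678 [0.0063 0.0051]
0.74 [0.0066 0.0047]
```

```bash
python3 -m inch '.0022 0 -.0078 0 0 0 1;.0027 0 -.0076 0 0 0 1;.0032 0 -.0074 0 0 0 1;.0036 0 -.0072 0 0 0 1;.004 0 -.007 0 0 0 1;0 0 0 0 0 0 1'; python3 - <<'E'
from h import *
st()
snap('side','s11.png',(140,110,300,230),5)
E
```

```text
time: 10.62
tool_pos: [0.3906, -0.2482, 0.0508]
tool_rot: [-0.002, 0.944, -0.331, -0.005]
contact_force: [-11.5, 8.6, 4.6]
gripper_width: 0.127
10.62 [ 0.3906 -0.2482  0.0508] [-0.0017  0.9436 -0.3311 -0.0047] F [-11.5   8.6   4.6] w 0.127 j [-0.73 -0.19  2.11 -0.    1.23 -0.05]
```

View pics/s11.png

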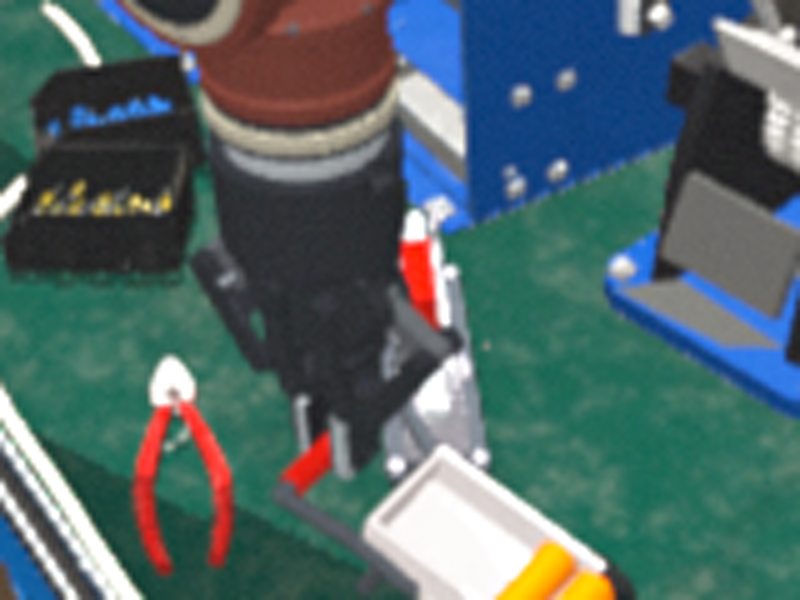

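```bash
python3 -m inch '.0038 0 -.0067 0 0 0 1;.0044 0 -.0064 0 0 0 1;.0048 0 -.0061 0 0 0 1;.0052 0 -.0058 0 0 0 1;.0056 0 -.0054 0 0 0 1;.006 0 -.0051 0 0 0 1;.0063 0 -.0047 0 0 0 1;0 0 0 0 0 0 1;0 0 0 0 0 0 1;0 0 0 0 0 0 1'; python3 - <<'E'
from h import *
st()
snap('side','s12.png',(140,130,350,285),3.8)
E
```

```text
time: 11.5
tool_pos: [0.4207, -0.2719, 0.0935]
tool_rot: [-0.001, 0.944, -0.331, -0.002]
contact_force: [-10.9, 8.1, 12.6]
gripper_width: 0.123
11.5 [ 0.4207 -0.2719  0.0935] [-0.001   0.9436 -0.3311 -0.0019] F [-10.9   8.1  12.6] w 0.123 j [-0.72 -0.15  2.    0.    1.3  -0.05]
```

View pics/s12.png

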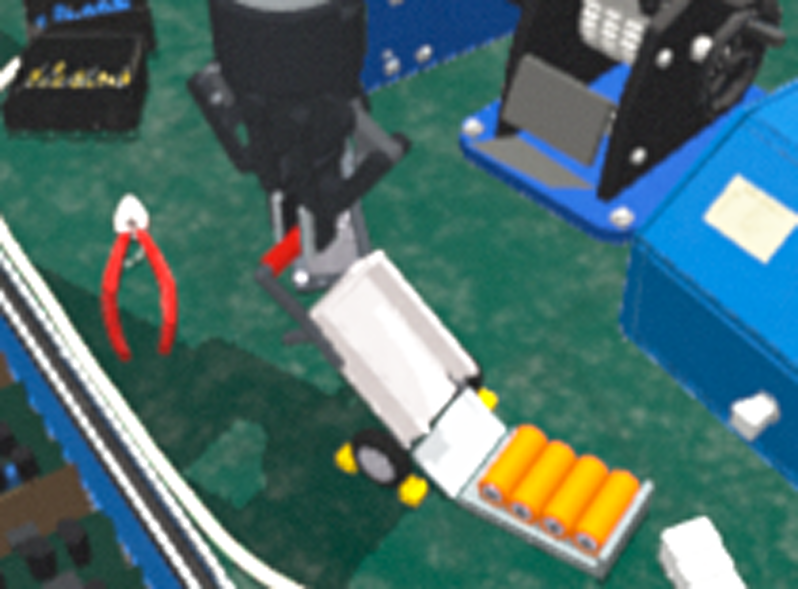

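```bash
python3 -m inch '-.0063 0 .0047 0 0 0 1;-.006 0 .0051 0 0 0 1;-.0056 0 .0054 0 0 0 1;-.0052 0 .0058 0 0 0 1;-.0048 0 .0061 0 0 0 1;-.0044 0 .0064 0 0 0 1;-.0038 0 .0067 0 0 0 1;0 0 0 0 0 0 1'; python3 -m inch '-.004 0 .007 0 0 0 1;-.0036 0 .0072 0 0 0 1;-.0032 0 .0074 0 0 0 1;-.0027 0 .0076 0 0 0 1;-.0015 0 .005 0 0 0 1;0 0 0 0 0 0 1;0 0 0 0 0 0 1';
```

```text
time: 12.22
tool_pos: [0.3902, -0.2479, 0.0501]
tool_rot: [-0.001, 0.944, -0.331, -0.004]
contact_force: [-13.2, 9.2, 9.5]
gripper_width: 0.119
time: 12.8
tool_pos: [0.3793, -0.2392, 0.0156]
tool_rot: [-0.001, 0.944, -0.331, -0.003]
contact_force: [-8.9, 6.0, 2.7]
gripper_width: 0.123
```

```bash
python3 -m inch '-.0008 0 .0025 0 0 0 1;0 0 0 0 0 0 1;0 0 0 0 0 0 .65;0 0 0 0 0 0 .65;0 0 0 0 0 0 .65;0 0 0 0 0 0 .65'; python3 -m inch '0 0 -.02 0 0 0 .65;0 0 -.03 0 0 0 .65;0 0 -.03 0 0 0 .65;0 0 -.03 0 0 0 .65;0 0 -.03 0 0 0 .5;0 0 0 0 0 0 .5'; python3 - <<'E'
from h import *
st()
snap('side','s13.png',(170,110,350,290),3.3)
E
```

```text
time: 13.3
tool_pos: [0.3818, -0.2413, 0.0147]
tool_rot: [0.0, 0.943, -0.331, 0.001]
contact_force: [-0.6, 0.1, 0.1]
gripper_width: 0.35
time: 13.8
tool_pos: [0.3843, -0.2435, 0.1618]
tool_rot: [0.003, 0.943, -0.331, 0.006]
contact_force: [1.0, -1.3, 0.6]
gripper_width: 0.5
13.8 [ 0.3843 -0.2435  0.1618] [ 0.0026  0.9435 -0.3313  0.0065] F [ 1.  -1.3  0.6] w 0.5 j [-0.73 -0.36  2.05  0.    1.44 -0.05]
```

View pics/s13.png

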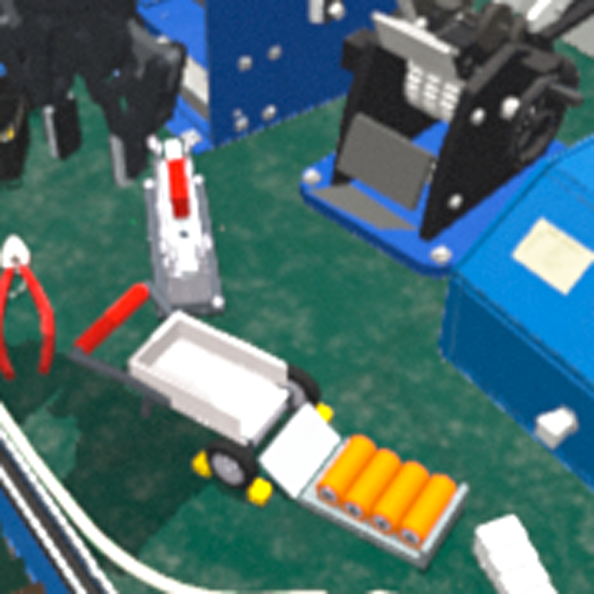

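```bash
python3 -m inch '0 0 -.02 0 0 -.12 .55;0 0 0 0 0 -.12 .55;0 0 0 0 0 -.12 .55;0 0 0 0 0 -.12 .55;0 0 0 0 0 -.12 .55;0 0 0 0 0 -.117 .55;0 0 0 0 0 0 .55'; python3 - <<'E'
from h import *
planT([.430,-.1065,.10],2.4)
E
```

```text
time: 14.43
tool_pos: [0.3804, -0.2401, 0.1724]
tool_rot: [-0.001, 1.0, 0.022, -0.001]
contact_force: [0.3, -0.2, -0.7]
gripper_width: 0.448
t14.43 yaw0 2.49 tilt z [-0.0012  0.0011 -1.    ] | rotvec [-0.0012  0.0011  0.0016] shift after rot [ 0.0551 -0.1314  0.1004] w 0.448
```

```bash
python3 -m inch '.0138 -.0329 0 0 0 0 .55;.0138 -.0329 0 0 0 0 .55;.0138 -.0329 0 0 0 0 .55;.0138 -.0329 0 0 0 0 .55;0 0 .03 0 0 0 .55;0 0 .03 0 0 0 .55;0 0 0 0 0 0 .55;0 0 0 0 0 0 .55'; python3 - <<'E'
from h import *
planT([.430,-.1065,.050],2.4)
snap('side','s14.png',(180,110,280,190),8)
snap('top','t14.png',(170,170,290,260),6)
E
```

```text
time: 15.1
tool_pos: [0.4287, -0.1058, 0.1115]
tool_rot: [-0.001, 1.0, 0.02, -0.002]
contact_force: [0.2, -0.7, 0.1]
gripper_width: 0.452
t15.10 yaw0 2.29 tilt z [-0.0048  0.0021 -1.    ] | rotvec [-0.0023  0.0047 -0.0019] shift after rot [0.0012 0.0008 0.0895] w 0.452
```

View pics/s14.png

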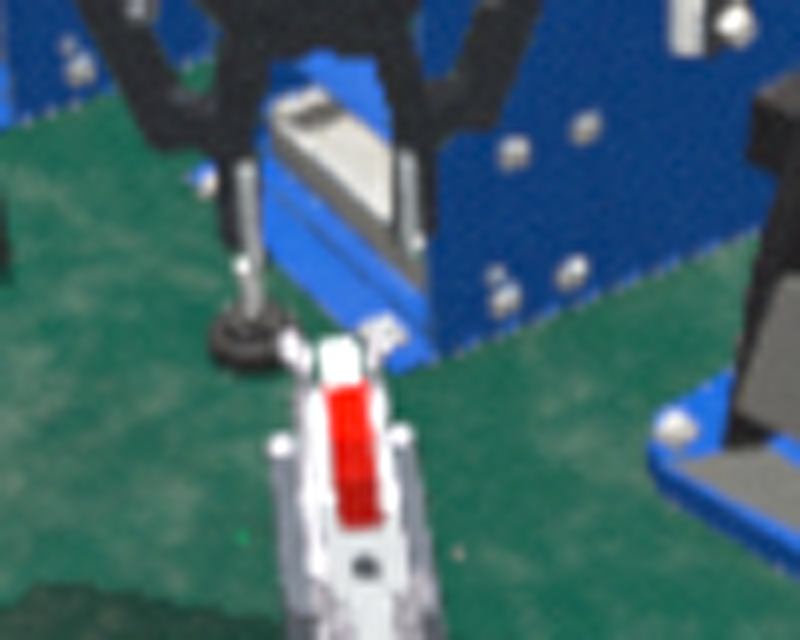

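View pics/t14.png

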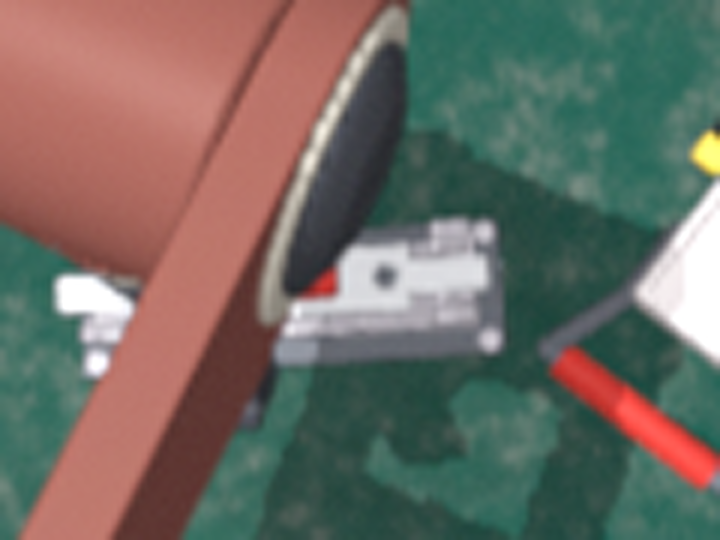

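```bash
python3 -m inch '.0012 .0008 .03 0 0 0 .55;0 0 .025 0 0 0 .55;0 0 .015 0 0 0 .55;0 0 0 0 0 0 .55;0 0 0 0 0 0 .55'; python3 - <<'E'
from h import *
planT([.430,-.1065,.050],2.4)
snap('side','s15.png',(180,110,280,190),8)
E
```

```text
time: 15.62
tool_pos: [0.4323, -0.1081, 0.0448]
tool_rot: [0.0, 1.0, 0.02, 0.001]
contact_force: [-0.2, 0.8, 0.3]
gripper_width: 0.449
t15.62 yaw0 2.30 tilt z [ 1.1e-03 -4.0e-04 -1.0e+00] | rotvec [ 0.0005 -0.0011 -0.0018] shift after rot [-0.0022 -0.0017  0.0228] w 0.449
```

View pics/s15.png

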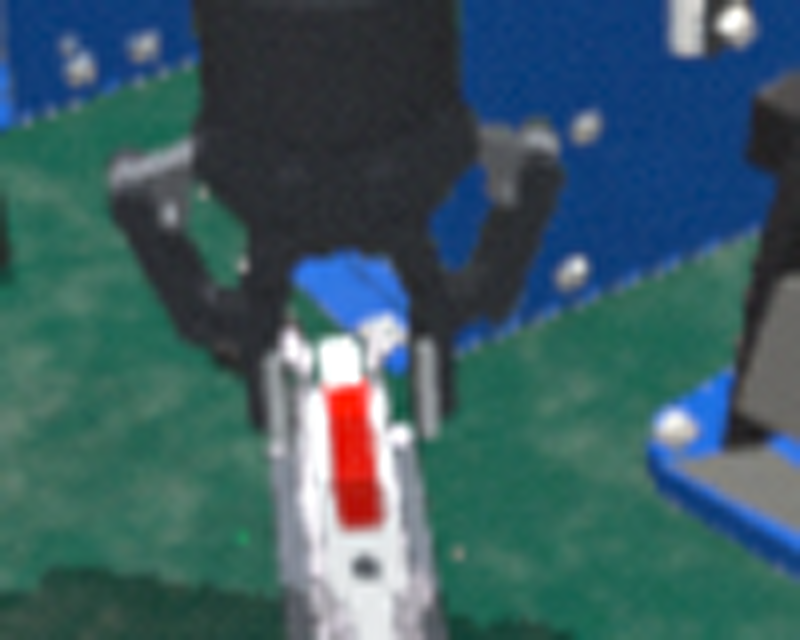

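```bash
python3 -m inch '-.0005 -.0012 .01 0 0 0 .55;0 0 .01 0 0 0 .55;0 0 .002 0 0 0 .55;0 0 0 0 0 0 .55;0 0 0 0 0 0 .55'; python3 -m inch '0 0 0 0 0 0 1;0 0 0 0 0 0 1;0 0 0 0 0 0 1;0 0 0 0 0 0 1;0 0 0 0 0 0 1;0 0 0 0 0 0 1'
```

```text
time: 16.08
tool_pos: [0.4309, -0.1061, 0.0214]
tool_rot: [-0.0, 1.0, 0.021, -0.0]
contact_force: [-0.2, -0.2, 0.4]
gripper_width: 0.451
time: 16.58
tool_pos: [0.4316, -0.1064, 0.0222]
tool_rot: [0.0, 1.0, 0.021, 0.001]
contact_force: [-0.6, 0.3, 3.0]
gripper_width: 0.175
```

```bash
python3 -m inch '0 0 -.01 0 0 0 1;0 0 -.015 0 0 0 1;0 0 -.02 0 0 0 1;0 0 -.025 0 0 0 1;0 0 -.03 0 0 0 1;0 0 0 0 0 0 1'; python3 - <<'E'
from h import *
planT([.565,-.20,.14],2.4)
snap('side','s16.png',(160,80,320,200),5)
E
```

```text
time: 17.08
tool_pos: [0.4343, -0.1076, 0.1279]
tool_rot: [0.002, 1.0, 0.021, 0.005]
contact_force: [1.7, -0.1, -1.3]
gripper_width: 0.175
t17.08 yaw0 2.39 tilt z [ 0.0093 -0.0041 -0.9999] | rotvec [ 0.0045 -0.0091 -0.0002] shift after rot [0.1267 0.0978 0.0159] w 0.175
```

View pics/s16.png

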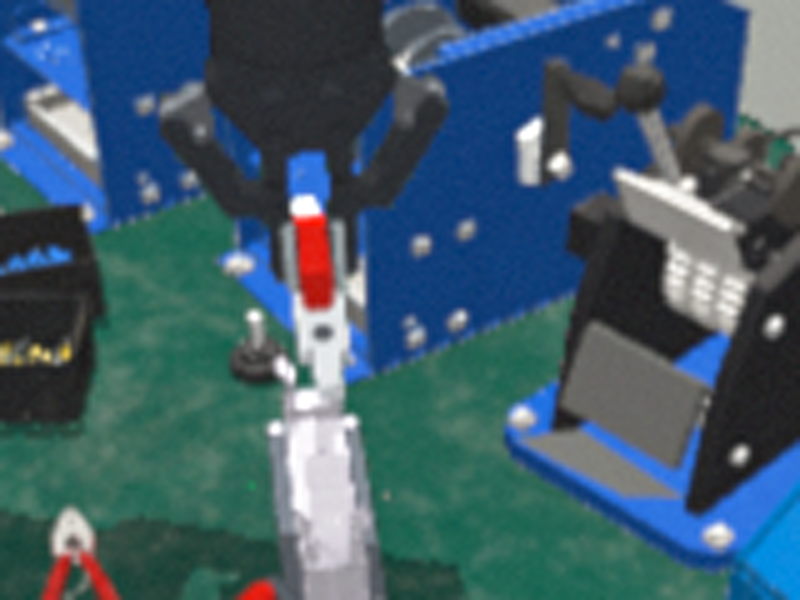

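```bash
python3 -m inch '.0212 .0163 0 0 0 0 1;.0212 .0163 0 0 0 0 1;.0212 .0163 0 0 0 0 1;.0212 .0163 0 0 0 0 1;.0212 .0163 0 0 0 0 1;.0212 .0163 0 0 0 0 1;0 0 0 0 0 0 1;0 0 0 0 0 0 1'; python3 - <<'E'
from h import *
planT([.565,-.20,.028-.0143],2.4)
snap('top','t17.png',(190,90,350,210),5)
E
```

```text
time: 17.8
tool_pos: [0.5613, -0.1985, 0.1189]
tool_rot: [-0.001, 1.0, 0.02, -0.002]
contact_force: [-0.8, 0.4, -3.2]
gripper_width: 0.174
t17.80 yaw0 2.35 tilt z [-0.0044  0.0022 -1.    ] | rotvec [-0.0024  0.0043 -0.0009] shift after rot [0.0036 0.0017 0.1332] w 0.174
```

View pics/t17.png

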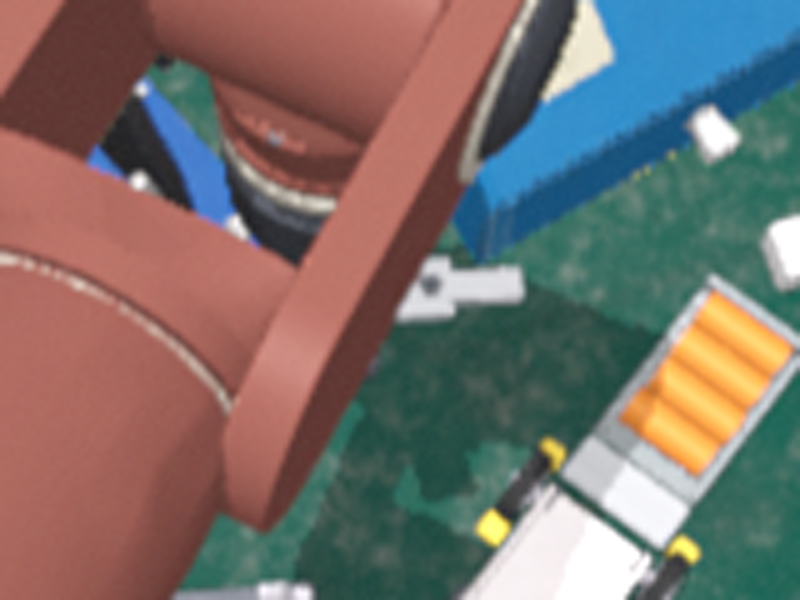

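```bash
python3 -m inch '.002 .001 .03 0 0 0 1;0 0 .035 0 0 0 1;0 0 .03 0 0 0 1;0 0 .02 0 0 0 1;0 0 .01 0 0 0 1;0 0 0 0 0 0 1;0 0 0 0 0 0 1'; python3 - <<'E'
from h import *
planT([.565,-.20,.028-.0143],2.4)
E
```

```text
time: 18.43
tool_pos: [0.5638, -0.1991, -0.0033]
tool_rot: [-0.0, 1.0, 0.021, -0.0]
contact_force: [0.2, 0.5, -2.2]
gripper_width: 0.171
t18.43 yaw0 2.40 tilt z [-5.e-04  3.e-04 -1.e+00] | rotvec [-0.0003  0.0005 -0.0001] shift after rot [0.0011 0.0009 0.011 ] w 0.171
```

```bash
python3 -m inch '0 0 .005 0 0 0 1;0 0 .0035 0 0 0 1;0 0 0 0 0 0 1;0 0 0 0 0 0 1'; python3 -m inch '0 0 .0015 0 0 0 1;0 0 0 0 0 0 1'; python3 -m inch '0 0 .001 0 0 0 1;0 0 0 0 0 0 1'; 
```

```text
time: 18.77
tool_pos: [0.5647, -0.1997, -0.0112]
tool_rot: [0.0, 1.0, 0.021, 0.0]
contact_force: [0.2, -0.1, -1.8]
gripper_width: 0.174
time: 18.93
tool_pos: [0.5644, -0.1997, -0.0132]
tool_rot: [0.0, 1.0, 0.021, 0.0]
contact_force: [-0.1, -0.5, -2.5]
gripper_width: 0.176
time: 19.1
tool_pos: [0.5645, -0.1997, -0.0142]
tool_rot: [0.0, 1.0, 0.021, 0.0]
contact_force: [-0.5, -1.0, -1.4]
gripper_width: 0.172
```

```bash
python3 -m inch '0 0 .001 0 0 0 1;0 0 0 0 0 0 1'; python3 -m inch '0 0 0 0 0 0 .55;0 0 0 0 0 0 .55;0 0 0 0 0 0 .55;0 0 0 0 0 0 .55'; python3 -m inch '0 0 -.02 0 0 0 .55;0 0 -.03 0 0 0 .5;0 0 -.03 0 0 0 .5;0 0 -.03 0 0 0 .5;0 0 -.03 0 0 0 .5;0 0 0 0 0 0 .5'; python3 - <<'E'
from h import *
st()
E
```

```text
time: 19.27
tool_pos: [0.5645, -0.1996, -0.0143]
tool_rot: [0.0, 1.0, 0.021, -0.0]
contact_force: [-3.6, 1.3, 4.4]
gripper_width: 0.175
time: 19.6
tool_pos: [0.5644, -0.1996, -0.0154]
tool_rot: [0.0, 1.0, 0.021, 0.0]
contact_force: [-0.4, 0.5, 0.8]
gripper_width: 0.452
time: 20.1
tool_pos: [0.5685, -0.2016, 0.1328]
tool_rot: [0.003, 1.0, 0.021, 0.006]
contact_force: [0.3, 0.2, 1.2]
gripper_width: 0.501
20.1 [ 0.5685 -0.2016  0.1328] [0.003  0.9998 0.0208 0.0058] F [0.3 0.2 1.2] w 0.501 j [-0.46  0.04  1.74  0.    1.34 -0.51]
```

```bash
python3 -m inch '0 0 -.03 0 0 -.12 .3;0 0 0 0 0 -.12 .3;0 0 0 0 0 -.12 .3;0 0 0 0 0 -.12 .3;0 0 0 0 0 -.12 .3;0 0 0 0 0 -.12 .3;0 0 0 0 0 -.12 .3;0 0 0 0 0 -.013 .3;0 0 0 0 0 0 .3;0 0 0 0 0 0 .3'; python3 - <<'E'
from h import *
st()
snap('top','t18.png',(280,130,370,215),7)
snap('side','s18.png',(240,210,320,290),7)
crop('t18.png','t18b.png',(165,195,265,250),8)
E
```

```text
time: 20.93
tool_pos: [0.5642, -0.1995, 0.1543]
tool_rot: [-0.0, 0.902, 0.431, -0.0]
contact_force: [0.1, 0.5, 0.0]
gripper_width: 0.702
20.93 [ 0.5642 -0.1995  0.1543] [-1.000e-04  9.021e-01  4.314e-01 -1.000e-04] F [0.1 0.5 0. ] w 0.702 j [-0.46  0.03  1.72  0.    1.39 -1.36]
```

View pics/t18.png

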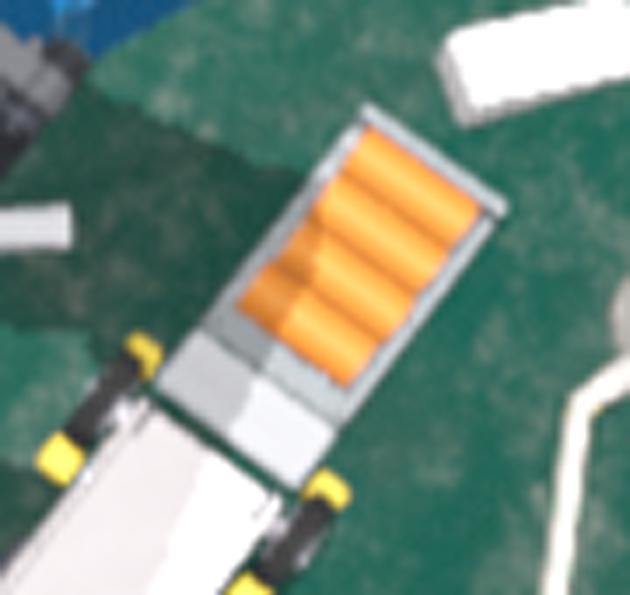

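View pics/s18.png

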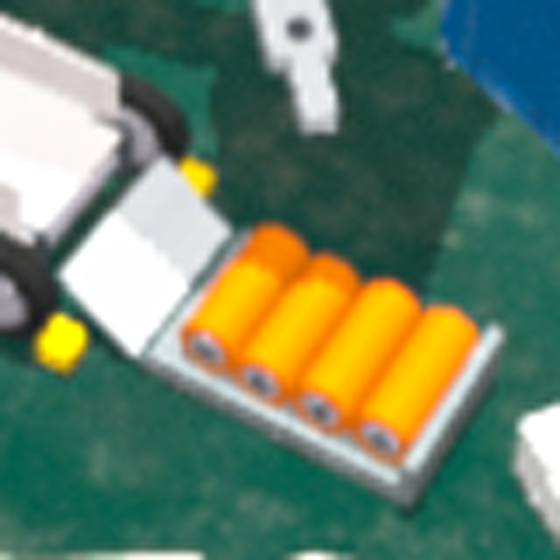

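View pics/t18b.png

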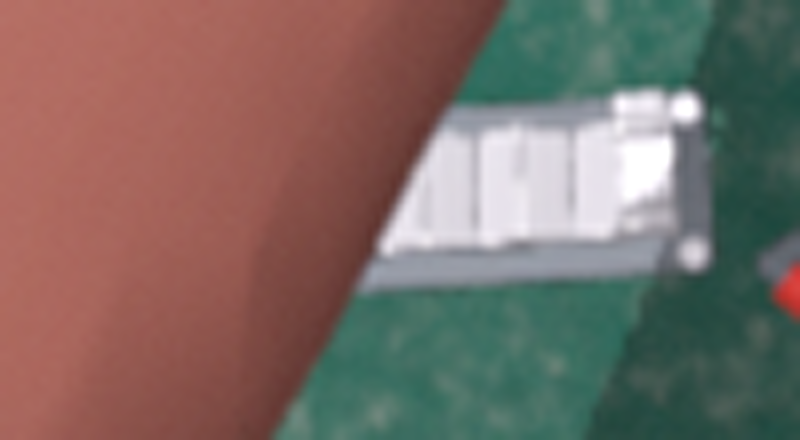

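```bash
python3 - <<'E'
from h import *
im=cv2.imread('pics/raw_t18.png')
hsv=cv2.cvtColor(im,cv2.COLOR_BGR2HSV)
m=cv2.inRange(hsv,(8,110,120),(24,255,255)); m[:, :310]=m[:, :310]; 
roi=np.zeros_like(m); roi[140:190,310:352]=255; m&=roi
cs,_=cv2.findContours(m,cv2.RETR_EXTERNAL,cv2.CHAIN_APPROX_NONE)
c=max(cs,key=cv2.contourArea); b=cv2.minAreaRect(c); print('top rect',b,cv2.contourArea(c))
for p in cv2.boxPoints(b): print(p,px2w('top',p[0],p[1],.016).round(4))
print('ctr',px2w('top',*b[0],.016).round(4))
P=lambda u,v,z:px2w('top',280+u/7,130+v/7,z).round(4)
S=lambda u,v,z:px2w('side',240+u/7,210+v/7,z).round(4)
print('R1',P(312,325,.02),'R4',P(413,188,.02))
a=np.radians(-38.7);ex=np.array([np.cos(a),np.sin(a)]);ey=np.array([-np.sin(a),np.cos(a)])
for h in((207,347),(262,381),(321,410),(381,437)):
  w=S(*h,.015); print('hub',w, 'station',(ex@(w[:2]-[.478,-.3177])).round(4),(ey@(w[:2]-[.478,-.3177])).round(4),'ctr',(w[:2]+ey*.023).round(4))
for t in((365,105,.02),(505,208,.02),(158,385,.012),(300,487,.012)): 
  w=P(*t); print('tray',w,(ex@(w[:2]-[.478,-.3177])).round(4),(ey@(w[:2]-[.478,-.3177])).round(4))
E
```

```text
top rect ((330.9150390625, 166.35025024414062), (20.069438934326172, 32.20201110839844), 36.469234466552734) 583.0
[313.2751  173.33374] [ 0.5356 -0.3323  0.016 ]
[332.41565 147.43765] [ 0.5991 -0.3808  0.016 ]
[348.555   159.36676] [ 0.5689 -0.418   0.016 ]
[329.41443 185.26285] [ 0.5062 -0.3693  0.016 ]
ctr [ 0.5522 -0.375   0.016 ]
R1 [ 0.5268 -0.3581  0.02  ] R4 [ 0.5743 -0.3946  0.02  ]
hub [ 0.5187 -0.3746  0.015 ] station 0.0673 -0.019 ctr [ 0.5331 -0.3567]
hub [ 0.5336 -0.3886  0.015 ] station 0.0877 -0.0206 ctr [ 0.548  -0.3707]
hub [ 0.5496 -0.4006  0.015 ] station 0.1077 -0.0199 ctr [ 0.564  -0.3827]
hub [ 0.5658 -0.4117  0.015 ] station 0.1273 -0.0185 ctr [ 0.5802 -0.3938]
tray [ 0.604  -0.3797  0.02  ] 0.1371 0.0304
tray [ 0.5669 -0.4256  0.02  ] 0.1368 -0.0286
tray [ 0.5084 -0.3064  0.012 ] 0.0167 0.0278
tray [ 0.4728 -0.353   0.012 ] 0.018 -0.0308
```

```bash
python3 - <<'E'
from h import *
planT([.529,-.3553,.08],51.5)
E
```

```text
t21.03 yaw0 51.17 tilt z [-1.e-04  1.e-04 -1.e+00] | rotvec [-0.0001 -0.     -0.0058] shift after rot [-0.1439  0.0694  0.1025] w 0.703
```

```bash
python3 -m inch '-.036 .0174 0 0 0 -.006 .25;-.036 .0174 0 0 0 0 .25;-.036 .0174 0 0 0 0 .25;-.036 .0174 0 0 0 0 .25;0 0 .03 0 0 0 .25;0 0 .03 0 0 0 .25;0 0 .03 0 0 0 .25;0 0 0 0 0 0 .25;0 0 0 0 0 0 .25'; python3 - <<'E'
from h import *
planT([.529,-.3553,.0075],51.5)
snap('side','s19.png',(200,170,320,270),6)
E
```

```text
time: 21.78
tool_pos: [0.5277, -0.3545, 0.0625]
tool_rot: [-0.002, 0.9, 0.435, -0.001]
contact_force: [0.0, -1.1, 0.7]
gripper_width: 0.752
t21.78 yaw0 51.55 tilt z [-0.0037  0.0032 -1.    ] | rotvec [-0.0049 -0.0002  0.0009] shift after rot [0.0001 0.0015 0.083 ] w 0.752
```

View pics/s19.png

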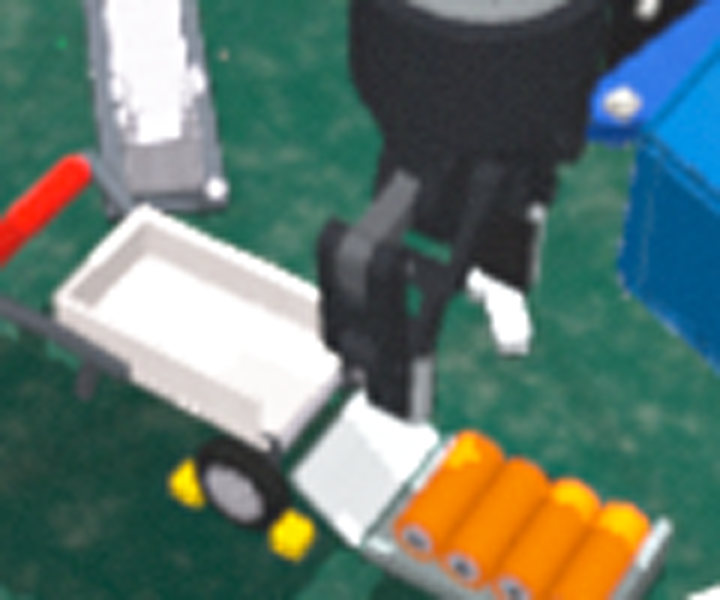

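```bash
python3 -m inch '.0003 .001 .03 0 0 0 .25;0 0 .02 0 0 0 .25;0 0 .01 0 0 0 .25;0 0 0 0 0 0 .25;0 0 0 0 0 0 .25'; python3 - <<'E'
from h import *
planT([.529,-.3553,.0075],51.5)
snap('side','s20.png',(230,190,310,270),8)
E
```

```text
time: 22.25
tool_pos: [0.5311, -0.3565, 0.0063]
tool_rot: [0.001, 0.9, 0.435, 0.0]
contact_force: [0.1, 0.4, -0.5]
gripper_width: 0.754
t22.25 yaw0 51.61 tilt z [ 0.0016 -0.0014 -1.    ] | rotvec [0.0021 0.0001 0.0019] shift after rot [-0.0003 -0.0024  0.0268] w 0.754
```

View pics/s20.png

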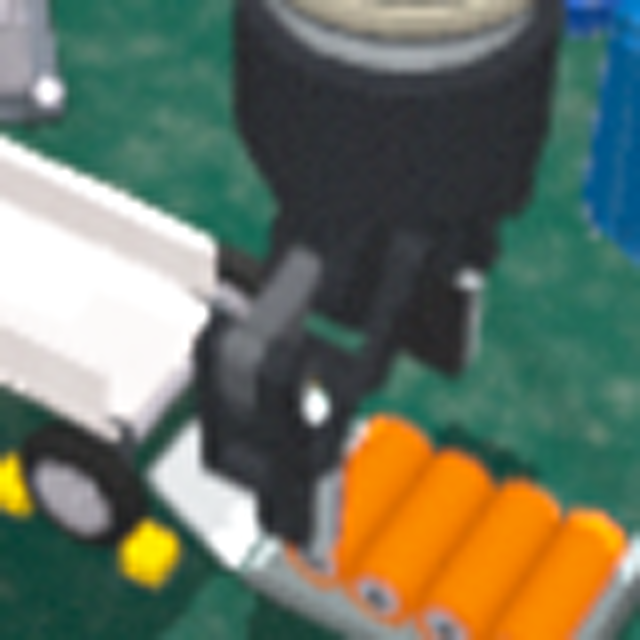

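```bash
python3 -m inch '0 -.0018 .01 0 0 0 .25;0 0 .01 0 0 0 .25;0 0 .004 0 0 0 .25;0 0 0 0 0 0 .25;0 0 0 0 0 0 .25'; python3 - <<'E'
from h import *
planT([.529,-.3553,.0075],51.5)
snap('side','s21.png',(230,190,310,270),8)
E
```

```text
time: 22.72
tool_pos: [0.5283, -0.3545, -0.0202]
tool_rot: [-0.001, 0.9, 0.435, -0.0]
contact_force: [-0.1, -0.0, 1.0]
gripper_width: 0.749
t22.72 yaw0 51.60 tilt z [-1.e-03  9.e-04 -1.e+00] | rotvec [-0.0014 -0.0001  0.0018] shift after rot [-0.0002  0.0011  0.0003] w 0.749
```

View pics/s21.png

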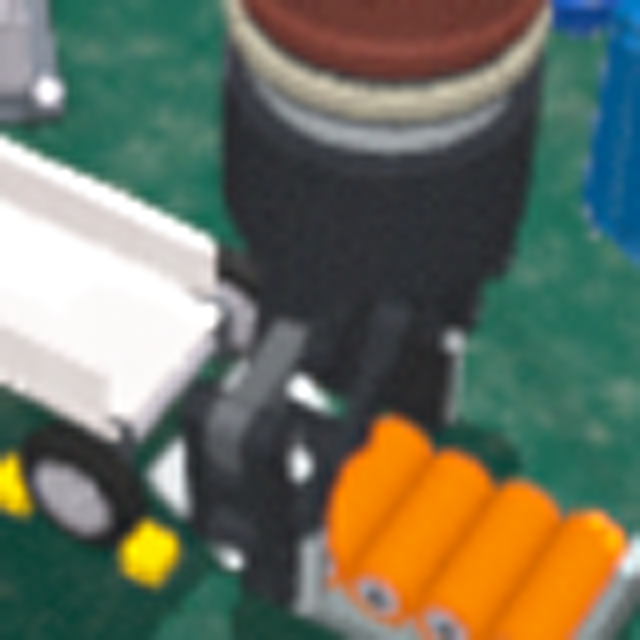

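```bash
python3 -m inch '0 0 0 0 0 0 .6;0 0 0 0 0 0 .6;0 0 0 0 0 0 .6;0 0 0 0 0 0 .6;0 0 0 0 0 0 .6;0 0 0 0 0 0 .6'; python3 - <<'E'
from h import *
st()
E
```

```text
time: 23.27
tool_pos: [0.5291, -0.3552, -0.0186]
tool_rot: [0.0, 0.9, 0.435, 0.0]
contact_force: [-2.0, 2.3, 4.6]
gripper_width: 0.522
23.27 [ 0.5291 -0.3552 -0.0186] [5.000e-04 9.003e-01 4.353e-01 1.000e-04] F [-2.   2.3  4.6] w 0.522 j [-0.71  0.31  1.72 -0.    1.11 -1.61]
```

```bash
python3 -m inch '0 0 -.003 0 0 0 1;0 0 0 0 0 0 1;0 0 -.01 0 0 0 1;0 0 -.015 0 0 0 1;0 0 -.03 0 0 0 1;0 0 -.03 0 0 0 1;0 0 -.03 0 0 0 1;0 0 0 0 0 0 1'; python3 - <<'E'
from h import *
st();
snap('side','s22.png',(210,130,330,270),4.2)
E
```

```text
time: 23.93
tool_pos: [0.5329, -0.3582, 0.1086]
tool_rot: [0.007, 0.9, 0.435, 0.003]
contact_force: [1.1, -0.9, 0.4]
gripper_width: 0.512
23.93 [ 0.5329 -0.3582  0.1086] [0.0067 0.9003 0.4353 0.003 ] F [ 1.1 -0.9  0.4] w 0.512 j [-0.71  0.15  1.67  0.    1.31 -1.61]
```

View pics/s22.png

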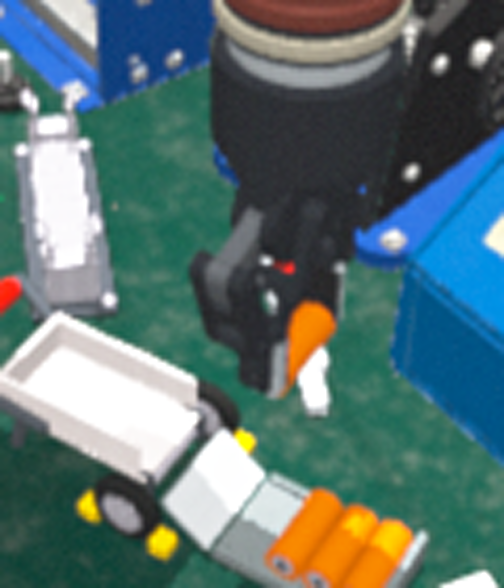

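```bash
python3 - <<'E'
from h import *
snap('top','t23.png',(170,190,265,245),8)
E
```

```text
(no output)
```

View pics/t23.png

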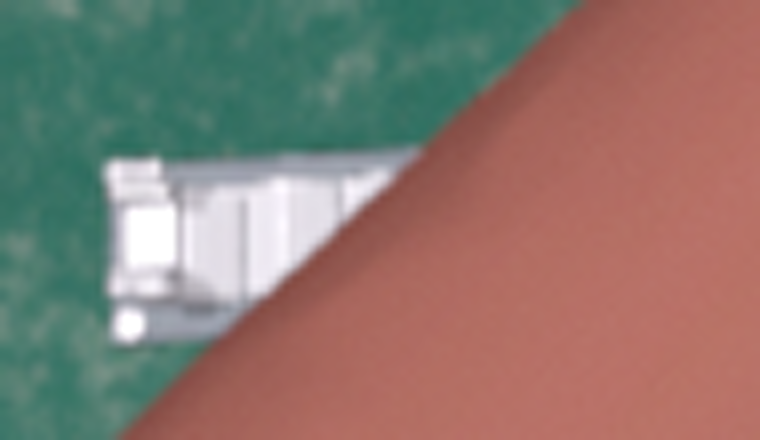

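```bash
python3 - <<'E'
from h import *
for (u,v),y in (((170+244/8,220),.042),((170+341/8,220),.014),((165+480/8,195+190/8),-.014),((165+578/8,195+190/8),-.042)):
  w=px2w('top',u,v,.014); print(w.round(4), 'origin y', (w[1]-y).round(4))
crop('s22.png','s22b.png',(200,140,250,215),8)
for y in(.042,.014,-.014,-.042):
  p=np.array([.431,-.1085,.014])+y*np.array([-.042,.999,0]); print(w2px('side',p))
E
```

```text
[ 0.4278 -0.0663  0.014 ] origin y -0.1083
[ 0.4275 -0.0944  0.014 ] origin y -0.1084
[ 0.43   -0.1231  0.014 ] origin y -0.1091
[ 0.4297 -0.1516  0.014 ] origin y -0.1096
[222.5946067  170.92051924]
[223.39404836 177.48942948]
[224.22798595 184.3417883 ]
[225.09870143 191.49634647]
```

View pics/s22b.png

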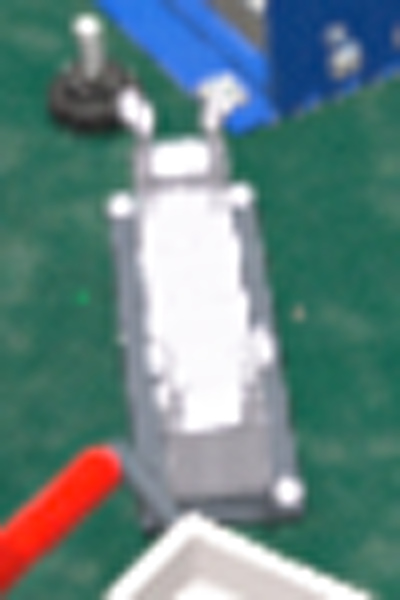

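```bash
python3 -m inch '0 0 0 0 0 .1075 1;0 0 0 0 0 .1075 1;0 0 0 0 0 .1075 1;0 0 0 0 0 .1075 1;0 0 0 0 0 .1075 1;0 0 0 0 0 .1075 1;0 0 0 0 0 .1075 1;0 0 0 0 0 .1045 1;0 0 0 0 0 0 1'; python3 - <<'E'
from h import *
planT([.4292,-.065,.11],2.4)
E
```

```text
time: 24.78
tool_pos: [0.5278, -0.354, 0.0969]
tool_rot: [-0.001, 1.0, 0.021, -0.001]
contact_force: [-0.1, -0.3, -0.8]
gripper_width: 0.516
t24.78 yaw0 2.40 tilt z [-0.0023  0.0021 -1.    ] | rotvec [-0.0022  0.0023  0.    ] shift after rot [-0.0864 -0.2929  0.0149] w 0.516
```

```bash
python3 -m inch '-.0108 -.0366 0 0 0 0 1;-.0108 -.0366 0 0 0 0 1;-.0108 -.0366 0 0 0 0 1;-.0108 -.0366 0 0 0 0 1;-.0108 -.0366 0 0 0 0 1;-.0108 -.0366 0 0 0 0 1;-.0108 -.0366 0 0 0 0 1;-.0108 -.0366 0 0 0 0 1;0 0 0 0 0 0 1;0 0 0 0 0 0 1'; python3 - <<'E'
from h import *
planT([.4292,-.065,.11],2.4)
planT([.4292,-.065,.024],2.4)
snap('side','s24.png',(180,90,280,210),5)
E
```

```text
time: 25.62
tool_pos: [0.4285, -0.0644, 0.0976]
tool_rot: [-0.0, 1.0, 0.025, -0.001]
contact_force: [-0.2, 0.3, -0.7]
gripper_width: 0.523
t25.62 yaw0 2.82 tilt z [-1.1e-03  2.0e-04 -1.0e+00] | rotvec [-0.0002  0.0011  0.0073] shift after rot [0.0007 0.0006 0.0156] w 0.523
t25.62 yaw0 2.82 tilt z [-1.1e-03  2.0e-04 -1.0e+00] | rotvec [-0.0002  0.0011  0.0073] shift after rot [0.0007 0.0006 0.1016] w 0.523
```

View pics/s24.png

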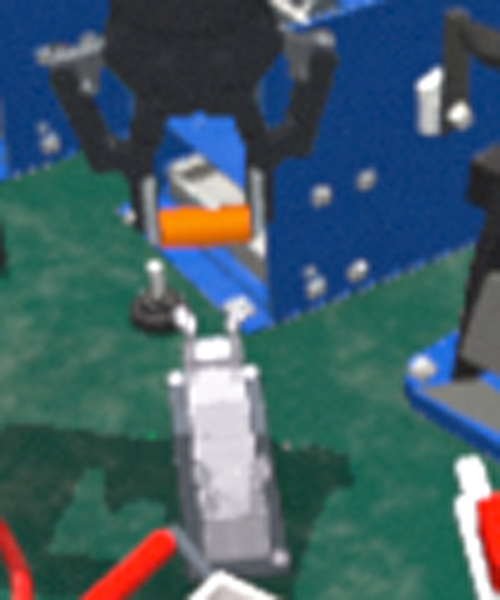

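```bash
python3 -m inch '.0005 .0004 .03 0 0 .005 1;0 0 .03 0 0 0 1;0 0 .018 0 0 0 1;0 0 0 0 0 0 1;0 0 0 0 0 0 1'; python3 - <<'E'
from h import *
planT([.4292,-.065,.024],2.4)
snap('side','s25.png',(190,120,270,200),8)
snap('top','t25.png',(170,190,265,245),8)
E
```

```text
time: 26.08
tool_pos: [0.4294, -0.0671, 0.0197]
tool_rot: [-0.0, 1.0, 0.019, -0.001]
contact_force: [0.0, 0.3, 0.2]
gripper_width: 0.518
t26.08 yaw0 2.17 tilt z [-3.e-03  9.e-04 -1.e+00] | rotvec [-0.001  0.003 -0.004] shift after rot [-0.0001 -0.0021  0.0237] w 0.518
```

View pics/s25.png

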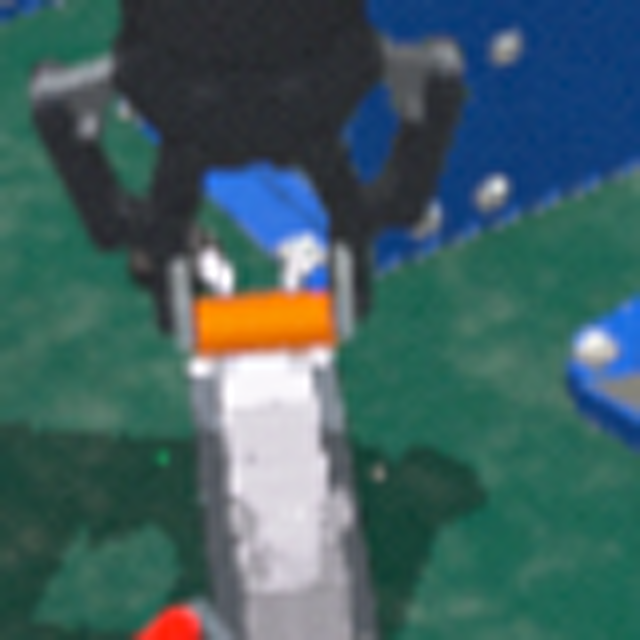

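View pics/t25.png

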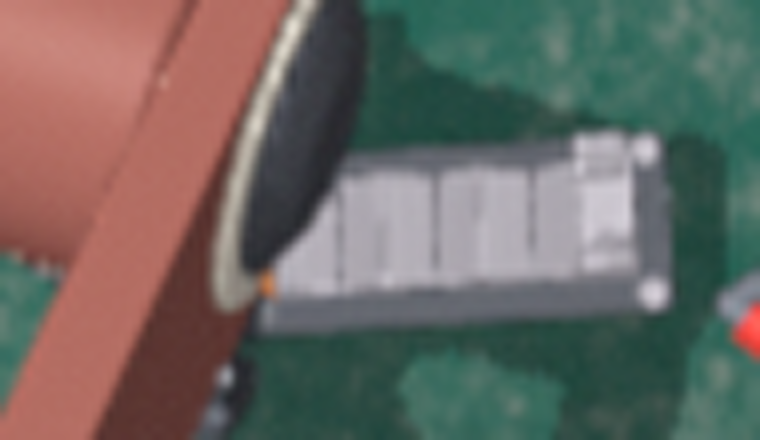

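```bash
python3 -m inch '0 -.0012 .01 0 0 -.003 1;0 0 .006 0 0 0 1;0 0 .003 0 0 0 1;0 0 0 0 0 0 1;0 0 0 0 0 0 1'; python3 -m inch '0 0 .002 0 0 0 1;0 0 0 0 0 0 1'; python3 -m inch '0 0 .002 0 0 0 1;0 0 0 0 0 0 1';python3 - <<'E'
from h import *
planT([.4292,-.065,.024],2.4)
E
```

```text
time: 26.6
tool_pos: [0.4299, -0.0652, 0.0014]
tool_rot: [-0.0, 1.0, 0.021, -0.0]
contact_force: [-0.5, -0.4, -1.3]
gripper_width: 0.518
time: 26.77
tool_pos: [0.4301, -0.0652, -0.0004]
tool_rot: [0.0, 1.0, 0.021, 0.0]
contact_force: [-0.6, 0.3, 0.3]
gripper_width: 0.521
time: 26.93
tool_pos: [0.43, -0.0652, -0.0026]
tool_rot: [-0.0, 1.0, 0.021, -0.0]
contact_force: [0.1, 0.3, 0.1]
gripper_width: 0.517
t26.93 yaw0 2.39 tilt z [-2.e-04  1.e-04 -1.e+00] | rotvec [-0.0001  0.0002 -0.0002] shift after rot [-0.0008 -0.0002  0.0014] w 0.517
```

```bash
python3 -m inch '0 0 .0015 0 0 0 1;0 0 0 0 0 0 1'; python3 -m inch '0 0 .001 0 0 0 1;0 0 0 0 0 0 1'; python3 -m inch '0 0 .001 0 0 0 1;0 0 0 0 0 0 1'
```

```text
time: 27.1
tool_pos: [0.4303, -0.0649, -0.0034]
tool_rot: [-0.0, 1.0, 0.021, -0.0]
contact_force: [-1.6, 1.5, 4.8]
gripper_width: 0.517
time: 27.27
tool_pos: [0.4305, -0.0648, -0.0035]
tool_rot: [-0.001, 1.0, 0.021, -0.0]
contact_force: [-4.4, 4.3, 10.5]
gripper_width: 0.521
time: 27.43
tool_pos: [0.4306, -0.0647, -0.0037]
tool_rot: [-0.001, 1.0, 0.021, -0.001]
contact_force: [-7.0, 5.8, 15.9]
gripper_width: 0.519
```

```bash
python3 -m inch '0 0 -.002 0 0 0 1;0 0 0 0 0 0 .35;0 0 0 0 0 0 .35;0 0 0 0 0 0 .35;0 0 0 0 0 0 .35'; python3 -m inch '0 0 -.015 0 0 0 .35;0 0 -.03 0 0 0 .35;0 0 -.03 0 0 0 .35;0 0 -.035 0 0 0 .35;0 0 0 0 0 0 .35'; python3 - <<'E'
from h import *
st()
snap('side','s26.png',(190,120,270,200),8)
E
```

```text
time: 27.85
tool_pos: [0.4299, -0.0653, -0.0042]
tool_rot: [-0.0, 1.0, 0.021, -0.0]
contact_force: [-0.5, -0.2, -0.2]
gripper_width: 0.651
time: 28.27
tool_pos: [0.4347, -0.0668, 0.1136]
tool_rot: [0.002, 1.0, 0.021, 0.006]
contact_force: [0.6, -0.4, 1.7]
gripper_width: 0.656
28.27 [ 0.4347 -0.0668  0.1136] [0.0022 0.9998 0.0208 0.0061] F [ 0.6 -0.4  1.7] w 0.656 j [-0.32 -0.36  2.13 -0.    1.36 -0.36]
```

View pics/s26.png

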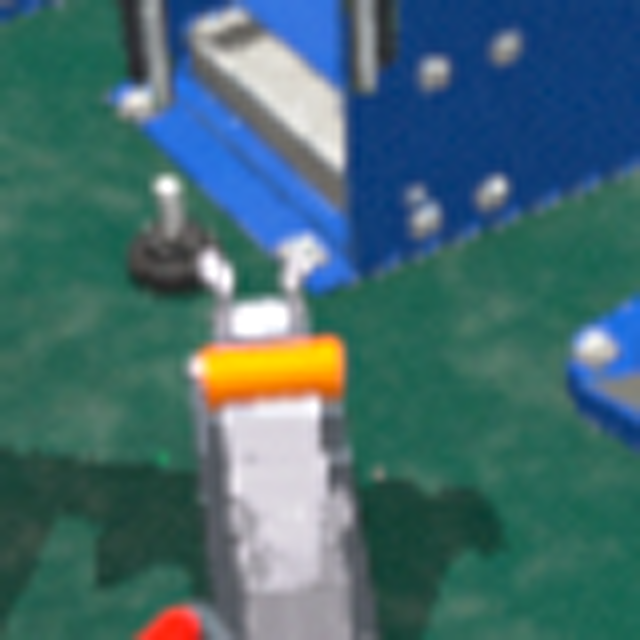

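```bash
python3 -m inch '.012 .0366 0 0 0 0 .25;.012 .0366 0 0 0 0 .25;.012 .0366 0 0 0 0 .25;.012 .0366 0 0 0 0 .25;.012 .0366 0 0 0 0 .25;.012 .0366 0 0 0 0 .25;.012 .0366 0 0 0 0 .25;.012 .0366 0 0 0 0 .25;0 0 0 0 0 0 .25'; python3 -m inch '0 0 0 0 0 -.1075 .25;0 0 0 0 0 -.1075 .25;0 0 0 0 0 -.1075 .25;0 0 0 0 0 -.1075 .25;0 0 0 0 0 -.1075 .25;0 0 0 0 0 -.1075 .25;0 0 0 0 0 -.1075 .25;0 0 0 0 0 -.1045 .25;0 0 0 0 0 0 .25;0 0 0 0 0 0 .25'; python3 - <<'E'
from h import *
planT([.5447,-.3677,.0075],51.5)
snap('side','s27.png',(210,170,320,280),5.5)
a=np.radians(-38.5);ex=np.array([np.cos(a),np.sin(a)]);ey=np.array([-np.sin(a),np.cos(a)])
E
```

```text
time: 29.07
tool_pos: [0.5385, -0.3592, 0.1034]
tool_rot: [0.0, 1.0, 0.019, -0.001]
contact_force: [-1.3, -0.4, 0.5]
gripper_width: 0.749
time: 29.9
tool_pos: [0.5375, -0.3532, 0.1046]
tool_rot: [-0.001, 0.901, 0.433, -0.0]
contact_force: [0.2, -0.9, 0.1]
gripper_width: 0.75
t29.90 yaw0 51.34 tilt z [-0.0017  0.0014 -1.    ] | rotvec [-0.0022 -0.     -0.0028] shift after rot [-0.0069  0.0146  0.1251] w 0.75
```

View pics/s27.png

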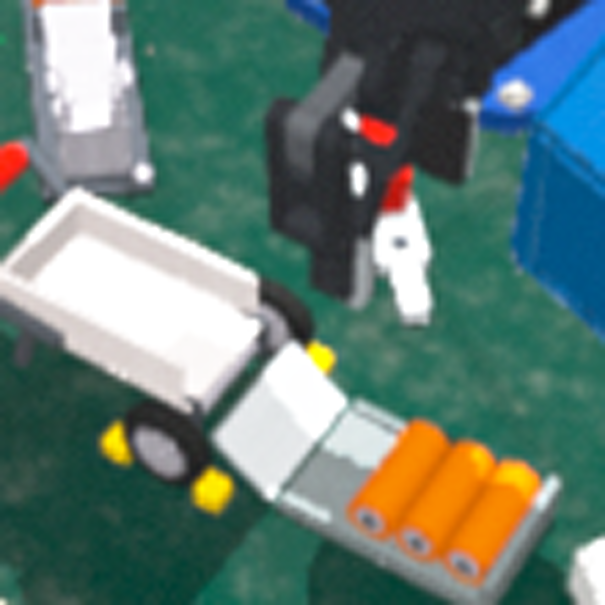

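```bash
python3 -m inch '-.0069 .0146 .02 0 0 -.0028 .25;0 0 .035 0 0 0 .25;0 0 .03 0 0 0 .25;0 0 .01 0 0 0 .25;0 0 0 0 0 0 .25;0 0 0 0 0 0 .25'; python3 - <<'E'
from h import *
planT([.5447,-.3677,.0075],51.5)
E
```

```text
time: 30.45
tool_pos: [0.5452, -0.3681, 0.011]
tool_rot: [-0.0, 0.9, 0.435, -0.0]
contact_force: [0.4, -0.4, 0.2]
gripper_width: 0.749
t30.45 yaw0 51.61 tilt z [-6.e-04  5.e-04 -1.e+00] | rotvec [-0.0008 -0.      0.0019] shift after rot [ 0.     -0.0007  0.0315] w 0.749
```

```bash
python3 -m inch '0 -.0007 .015 0 0 0 .25;0 0 .01 0 0 0 .25;0 0 .0055 0 0 0 .25;0 0 0 0 0 0 .25;0 0 0 0 0 0 .25'; python3 - <<'E'
from h import *
planT([.5447,-.3677,.0075],51.5)
snap('side','s28.png',(230,190,310,270),8)
E
```

```text
time: 30.87
tool_pos: [0.5446, -0.3676, -0.0197]
tool_rot: [-0.0, 0.9, 0.436, -0.0]
contact_force: [-0.4, -0.1, 0.5]
gripper_width: 0.751
t30.87 yaw0 51.64 tilt z [-5.e-04  5.e-04 -1.e+00] | rotvec [-0.0007 -0.0001  0.0025] shift after rot [0.     0.0001 0.0008] w 0.751
```

View pics/s28.png

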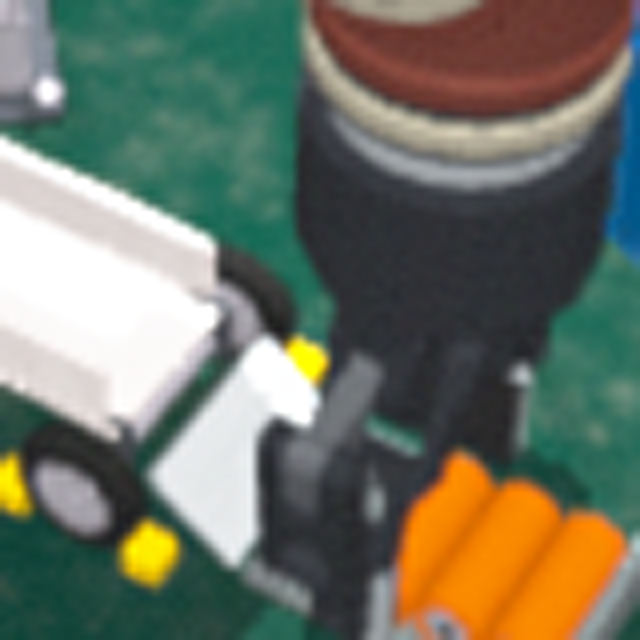

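```bash
python3 -m inch '0 0 -.0005 0 0 0 .6;0 0 0 0 0 0 .6;0 0 0 0 0 0 .6;0 0 0 0 0 0 .6;0 0 0 0 0 0 .6;0 0 0 0 0 0 1;0 0 0 0 0 0 1'; python3 -m inch '0 0 -.002 0 0 0 1;0 0 -.01 0 0 0 1;0 0 -.015 0 0 0 1;0 0 -.03 0 0 0 1;0 0 -.03 0 0 0 1;0 0 -.03 0 0 0 1;0 0 0 0 0 0 1;0 0 0 0 0 0 1'; python3 - <<'E'
from h import *
st();
snap('side','s29.png',(210,130,330,270),4.2)
E
```

```text
time: 31.5
tool_pos: [0.5454, -0.3683, -0.0176]
tool_rot: [0.001, 0.9, 0.436, 0.0]
contact_force: [-0.8, 2.3, 5.3]
gripper_width: 0.525
time: 32.17
tool_pos: [0.5466, -0.3695, 0.1028]
tool_rot: [0.003, 0.9, 0.436, 0.001]
contact_force: [0.7, -0.0, -0.4]
gripper_width: 0.513
32.17 [ 0.5466 -0.3695  0.1028] [0.0034 0.9001 0.4356 0.0015] F [ 0.7 -0.  -0.4] w 0.513 j [-0.71  0.2   1.62 -0.    1.31 -1.61]
```

View pics/s29.png

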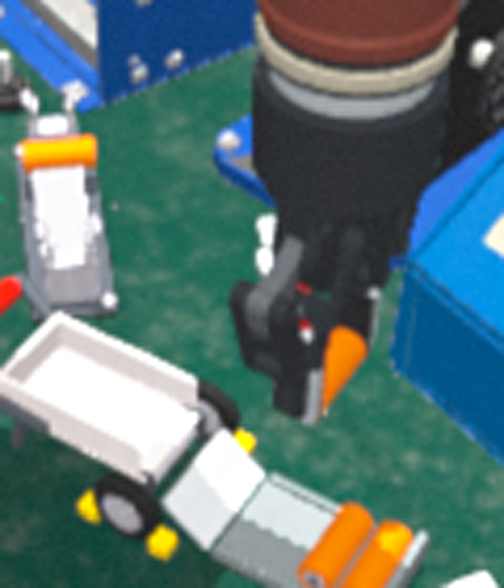

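```bash
python3 -m inch '0 0 0 0 0 .1075 1;0 0 0 0 0 .1075 1;0 0 0 0 0 .1075 1;0 0 0 0 0 .1075 1;0 0 0 0 0 .1075 1;0 0 0 0 0 .1075 1;0 0 0 0 0 .1075 1;0 0 0 0 0 .1055 1;0 0 0 0 0 0 1'; python3 - <<'E'
from h import *
planT([.431,-.093,.125],2.4)
E
```

```text
time: 32.97
tool_pos: [0.5436, -0.3669, 0.0958]
tool_rot: [-0.001, 1.0, 0.021, -0.001]
contact_force: [-0.1, -0.3, -0.7]
gripper_width: 0.517
t32.97 yaw0 2.39 tilt z [-0.003   0.0025 -1.    ] | rotvec [-0.0027  0.0029 -0.0002] shift after rot [-0.101  -0.2784 -0.0012] w 0.517
```

```bash
python3 -m inch '-.0126 -.0348 0 0 0 0 1;-.0126 -.0348 0 0 0 0 1;-.0126 -.0348 0 0 0 0 1;-.0126 -.0348 0 0 0 0 1;-.0126 -.0348 0 0 0 0 1;-.0126 -.0348 0 0 0 0 1;-.0126 -.0348 0 0 0 0 1;-.0126 -.0348 0 0 0 0 1;0 0 0 0 0 0 1;0 0 0 0 0 0 1'; python3 -m inch '0 0 .03 0 0 0 1;0 0 .025 0 0 0 1;0 0 .02 0 0 0 1;0 0 0 0 0 0 1;0 0 0 0 0 0 1';  python3 - <<'E'
from h import *
planT([.431,-.093,.0245],2.4)
snap('side','s30.png',(190,120,270,200),8)
E
```

```text
time: 33.8
tool_pos: [0.4306, -0.0924, 0.0968]
tool_rot: [-0.0, 1.0, 0.024, -0.001]
contact_force: [1.2, -0.0, -1.1]
gripper_width: 0.517
time: 34.22
tool_pos: [0.4309, -0.0944, 0.0219]
tool_rot: [-0.001, 1.0, 0.022, -0.002]
contact_force: [-0.1, -0.4, -0.6]
gripper_width: 0.52
t34.22 yaw0 2.49 tilt z [-0.0035  0.0012 -1.    ] | rotvec [-0.0014  0.0034  0.0016] shift after rot [ 0.0001 -0.0014  0.0254] w 0.52
```

View pics/s30.png

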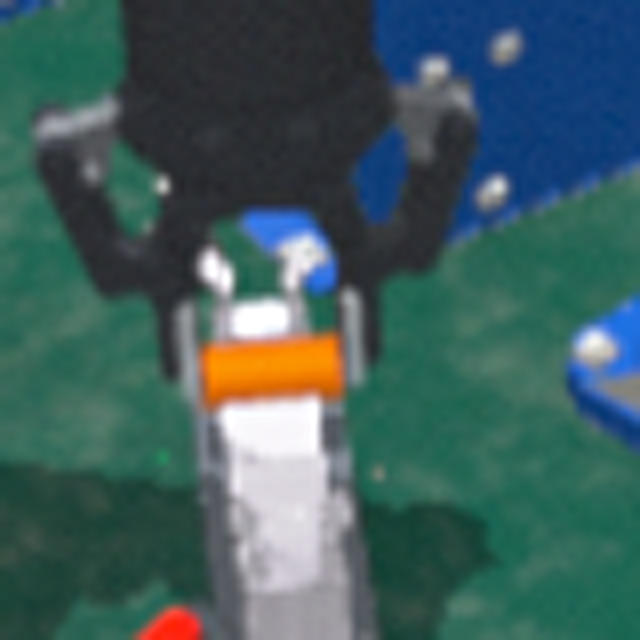

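```bash
python3 -m inch '0 -.0006 .01 0 0 -.001 1;0 0 .008 0 0 0 1;0 0 .004 0 0 0 1;0 0 0 0 0 0 1;0 0 0 0 0 0 1'; python3 -m inch '0 0 .002 0 0 0 1;0 0 0 0 0 0 1;0 0 .001 0 0 0 1;0 0 0 0 0 0 1'
```

```text
time: 34.68
tool_pos: [0.4318, -0.0934, 0.0009]
tool_rot: [-0.0, 1.0, 0.022, -0.0]
contact_force: [0.2, 0.2, -1.3]
gripper_width: 0.521
time: 35.02
tool_pos: [0.432, -0.0935, -0.0018]
tool_rot: [0.0, 1.0, 0.022, 0.0]
contact_force: [-0.1, 0.1, 0.1]
gripper_width: 0.522
```

```bash
python3 -m inch '-.0012 0 .0015 0 0 0 1;0 0 0 0 0 0 1'; python3 -m inch '0 0 .001 0 0 0 1;0 0 0 0 0 0 1'; 
```

```text
time: 35.18
tool_pos: [0.4316, -0.0936, -0.0026]
tool_rot: [-0.0, 1.0, 0.022, 0.001]
contact_force: [0.0, 1.4, 2.4]
gripper_width: 0.513
time: 35.35
tool_pos: [0.4317, -0.0936, -0.0027]
tool_rot: [-0.0, 1.0, 0.022, 0.0]
contact_force: [-2.9, 3.0, 9.5]
gripper_width: 0.517
```

```bash
python3 -m inch '0 0 -.001 0 0 0 1;0 0 0 0 0 0 .35;0 0 0 0 0 0 .35;0 0 0 0 0 0 .35;0 0 0 0 0 0 .35'; python3 -m inch '0 0 -.015 0 0 0 .35;0 0 -.03 0 0 0 .35;0 0 -.03 0 0 0 .35;0 0 -.035 0 0 0 .35;0 0 0 0 0 0 .35'; python3 - <<'E'
from h import *
planT([.5604,-.3801,.125],2.4)
snap('side','s31.png',(190,120,270,200),8)
E
```

```text
time: 35.77
tool_pos: [0.4304, -0.0935, -0.0038]
tool_rot: [-0.0, 1.0, 0.022, -0.0]
contact_force: [0.1, -0.5, -0.2]
gripper_width: 0.65
time: 36.18
tool_pos: [0.4352, -0.0954, 0.1142]
tool_rot: [0.003, 1.0, 0.022, 0.006]
contact_force: [0.6, 0.0, 1.1]
gripper_width: 0.65
t36.18 yaw0 2.55 tilt z [ 0.0119 -0.0049 -0.9999] | rotvec [ 0.0054 -0.0116  0.0026] shift after rot [0.1131 0.2897 0.0172] w 0.65
```

View pics/s31.png

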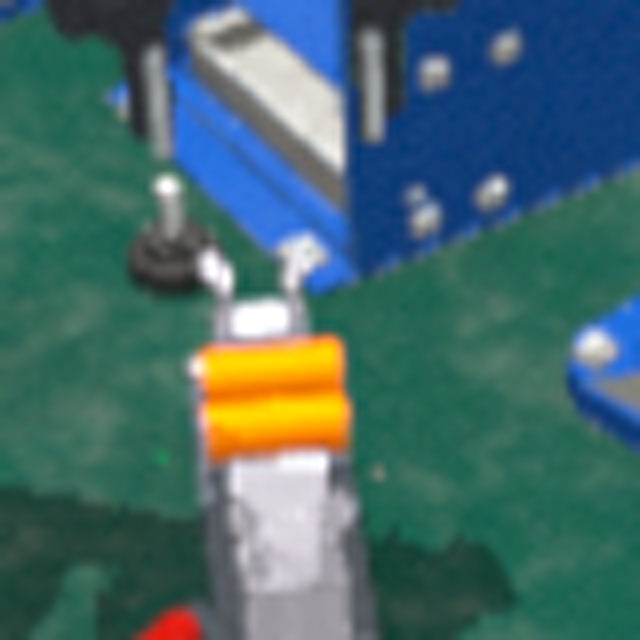

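```bash
python3 -m inch '.0147 .0365 0 0 0 0 .25;.0147 .0365 0 0 0 0 .25;.0147 .0365 0 0 0 0 .25;.0147 .0365 0 0 0 0 .25;.0147 .0365 0 0 0 0 .25;.0147 .0365 0 0 0 0 .25;.0147 .0365 0 0 0 0 .25;.0147 .0365 0 0 0 0 .25;0 0 0 0 0 0 .25'; python3 -m inch '0 0 0 0 0 -.1075 .25;0 0 0 0 0 -.1075 .25;0 0 0 0 0 -.1075 .25;0 0 0 0 0 -.1075 .25;0 0 0 0 0 -.1075 .25;0 0 0 0 0 -.1075 .25;0 0 0 0 0 -.1075 .25;0 0 0 0 0 -.1045 .25;0 0 0 0 0 0 .25;0 0 0 0 0 0 .25'; python3 - <<'E'
from h import *
planT([.5604,-.3801,.0075],51.5)
snap('side','s32.png',(230,190,310,280),6.5)
E
```

```text
time: 36.98
tool_pos: [0.5616, -0.3854, 0.1031]
tool_rot: [0.0, 1.0, 0.02, -0.001]
contact_force: [-0.6, -0.0, -0.1]
gripper_width: 0.749
time: 37.82
tool_pos: [0.5605, -0.3794, 0.105]
tool_rot: [-0.001, 0.901, 0.434, -0.0]
contact_force: [-0.5, -0.1, -0.6]
gripper_width: 0.751
t37.82 yaw0 51.50 tilt z [-0.0018  0.0015 -1.    ] | rotvec [-0.0023 -0.0001 -0.0001] shift after rot [-0.0006  0.0003  0.1255] w 0.751
```

View pics/s32.png

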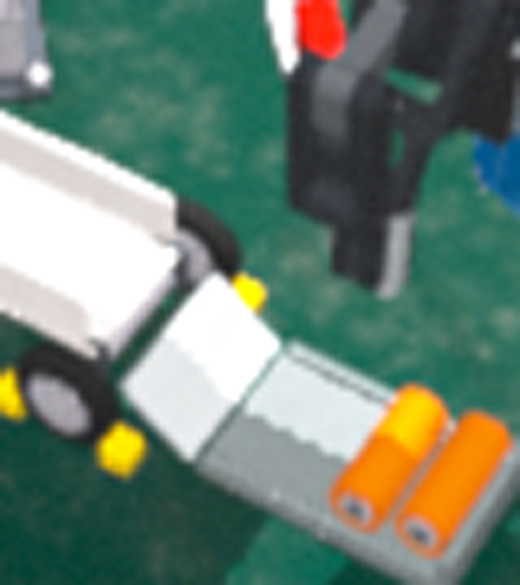

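```bash
python3 - <<'E'
from h import *
a=np.radians(-38.5);ex=np.array([np.cos(a),np.sin(a)])
w=[px2w('side',230+u/6.5,190+v/6.5,.015)[:2] for u,v in((353,507),(420,533))]
print(w, 'sep',ex@(w[1]-w[0]))
planT([.558,-.378,.0075],51.5)
E
```

```text
[array([ 0.54664211, -0.3988909 ]), array([ 0.56633753, -0.41074005])] sep 0.022790073302934363
t37.87 yaw0 51.51 tilt z [-0.0014  0.0012 -1.    ] | rotvec [-0.0018 -0.      0.0002] shift after rot [-0.0005 -0.0031  0.1259] w 0.75
```

```bash
python3 -m inch '-.0005 -.0025 .02 0 0 0 .25;0 0 .035 0 0 0 .25;0 0 .03 0 0 0 .25;0 0 .01 0 0 0 .25;0 0 0 0 0 0 .25;0 0 0 0 0 0 .25'; python3 - <<'E'
from h import *
planT([.5583,-.3784,.0075],51.5)
E
```

```text
time: 38.37
tool_pos: [0.5589, -0.3788, 0.0116]
tool_rot: [-0.0, 0.9, 0.435, -0.0]
contact_force: [-0.2, 0.3, 0.1]
gripper_width: 0.747
t38.37 yaw0 51.60 tilt z [-5.e-04  5.e-04 -1.e+00] | rotvec [-0.0007 -0.      0.0018] shift after rot [-0.0001 -0.0007  0.0321] w 0.747
```

```bash
python3 -m inch '0 -.0005 .015 0 0 0 .25;0 0 .01 0 0 0 .25;0 0 .006 0 0 0 .25;0 0 0 0 0 0 .25;0 0 0 0 0 0 .25'; python3 -m inch '0 0 -.0005 0 0 0 .6;0 0 0 0 0 0 .6;0 0 0 0 0 0 .6;0 0 0 0 0 0 .6;0 0 0 0 0 0 .6;0 0 0 0 0 0 1;0 0 0 0 0 0 1'; python3 -m inch '0 0 -.002 0 0 0 1;0 0 -.01 0 0 0 1;0 0 -.015 0 0 0 1;0 0 -.03 0 0 0 1;0 0 -.03 0 0 0 1;0 0 -.03 0 0 0 1;0 0 0 0 0 0 1;0 0 0 0 0 0 1'; python3 - <<'E'
from h import *
st();
snap('side','s33.png',(210,130,330,270),4.2)
E
```

```text
time: 38.78
tool_pos: [0.5583, -0.3784, -0.0199]
tool_rot: [-0.0, 0.9, 0.436, -0.0]
contact_force: [0.6, -0.2, 0.5]
gripper_width: 0.75
time: 39.37
tool_pos: [0.5594, -0.3792, -0.0177]
tool_rot: [0.001, 0.9, 0.436, 0.0]
contact_force: [0.5, -0.1, 6.6]
gripper_width: 0.513
time: 40.03
tool_pos: [0.5602, -0.38, 0.1026]
tool_rot: [0.003, 0.9, 0.436, 0.001]
contact_force: [-0.3, 0.4, -1.5]
gripper_width: 0.516
40.03 [ 0.5602 -0.38    0.1026] [0.003  0.9001 0.4356 0.0013] F [-0.3  0.4 -1.5] w 0.516 j [-0.71  0.24  1.57 -0.    1.32 -1.61]
```

View pics/s33.png

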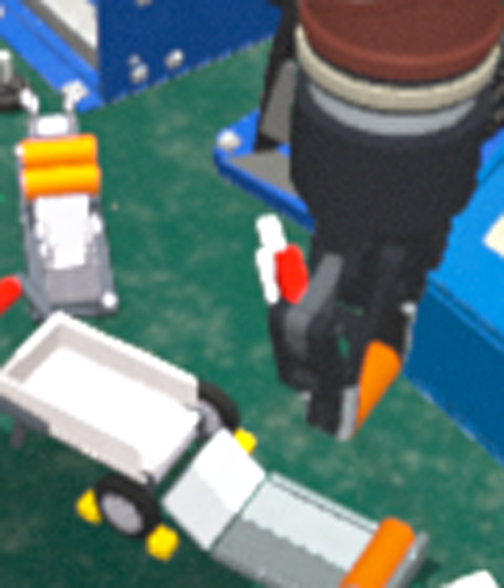

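```bash
python3 -m inch '0 0 0 0 0 .1075 1;0 0 0 0 0 .1075 1;0 0 0 0 0 .1075 1;0 0 0 0 0 .1075 1;0 0 0 0 0 .1075 1;0 0 0 0 0 .1075 1;0 0 0 0 0 .1075 1;0 0 0 0 0 .1055 1;0 0 0 0 0 0 1'; python3 - <<'E'
from h import *
planT([.4312,-.1215,.125],2.4)
snap('side','s34.png',(210,100,330,220),5)
E
```

```text
time: 40.83
tool_pos: [0.5573, -0.3775, 0.0956]
tool_rot: [-0.001, 1.0, 0.021, -0.002]
contact_force: [0.7, -0.5, 0.2]
gripper_width: 0.52
t40.83 yaw0 2.39 tilt z [-0.0033  0.0028 -1.    ] | rotvec [-0.0029  0.0032 -0.0002] shift after rot [-0.1152 -0.2611 -0.0014] w 0.52
```

View pics/s34.png

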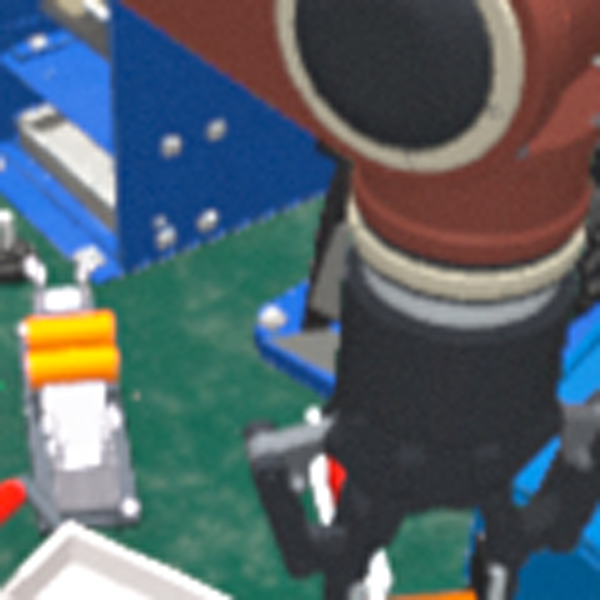

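```bash
python3 -m inch '-.0144 -.0326 0 0 0 0 1;-.0144 -.0326 0 0 0 0 1;-.0144 -.0326 0 0 0 0 1;-.0144 -.0326 0 0 0 0 1;-.0144 -.0326 0 0 0 0 1;-.0144 -.0326 0 0 0 0 1;-.0144 -.0326 0 0 0 0 1;-.0144 -.0326 0 0 0 0 1;0 0 0 0 0 0 1;0 0 0 0 0 0 1'; python3 -m inch '0 0 .03 0 0 0 1;0 0 .025 0 0 0 1;0 0 .02 0 0 0 1;0 0 0 0 0 0 1;0 0 0 0 0 0 1';  python3 - <<'E'
from h import *
planT([.4308,-.1215,.0245],2.4)
snap('side','s35.png',(190,110,290,200),7)
E
```

```text
time: 41.72
tool_pos: [0.4309, -0.1215, 0.0971]
tool_rot: [-0.0, 1.0, 0.024, -0.001]
contact_force: [0.7, -0.4, -1.2]
gripper_width: 0.518
time: 42.13
tool_pos: [0.4313, -0.1232, 0.022]
tool_rot: [-0.001, 1.0, 0.022, -0.002]
contact_force: [-0.0, -0.2, -0.6]
gripper_width: 0.518
t42.13 yaw0 2.50 tilt z [-0.0031  0.0013 -1.    ] | rotvec [-0.0014  0.003   0.0017] shift after rot [-0.0005 -0.0017  0.0255] w 0.518
```

View pics/s35.png

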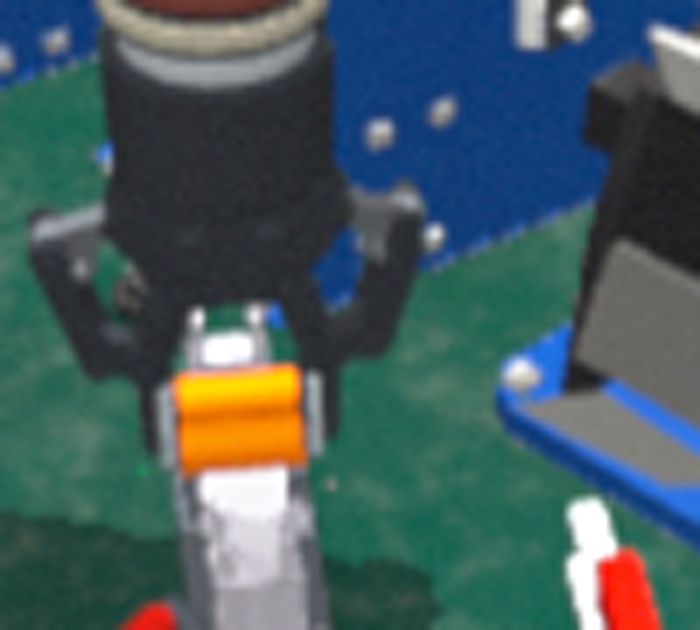

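```bash
python3 -m inch '-.0005 -.0006 .01 0 0 -.001 1;0 0 .008 0 0 0 1;0 0 .006 0 0 0 1;0 0 0 0 0 0 1;0 0 0 0 0 0 1'; python3 -m inch '0 0 .002 0 0 0 1;0 0 0 0 0 0 1'; python3 -m inch '0 0 .001 0 0 0 1;0 0 0 0 0 0 1'
```

```text
time: 42.6
tool_pos: [0.4315, -0.1224, -0.0011]
tool_rot: [-0.0, 1.0, 0.022, -0.0]
contact_force: [-0.4, -0.1, -0.3]
gripper_width: 0.519
time: 42.77
tool_pos: [0.4319, -0.1223, -0.0017]
tool_rot: [-0.0, 1.0, 0.022, -0.0]
contact_force: [-3.2, 3.1, 7.9]
gripper_width: 0.52
time: 42.93
tool_pos: [0.4319, -0.1223, -0.0018]
tool_rot: [-0.0, 1.0, 0.022, -0.001]
contact_force: [-6.8, 4.7, 14.4]
gripper_width: 0.514
```

```bash
python3 -m inch '0 0 -.002 0 0 0 1;0 0 0 0 0 0 .35;0 0 0 0 0 0 .35;0 0 0 0 0 0 .35;0 0 0 0 0 0 .35'; python3 -m inch '0 0 -.015 0 0 0 .35;0 0 -.03 0 0 0 .35;0 0 -.03 0 0 0 .35;0 0 -.035 0 0 0 .35;0 0 0 0 0 0 .35'; python3 - <<'E'
from h import *
st()
snap('side','s36.png',(190,120,290,220),6)
snap('top','t36.png')
crop('t36.png','t36b.png',(210,120,350,220),5.5)
E
```

```text
time: 43.35
tool_pos: [0.4314, -0.1224, -0.0021]
tool_rot: [-0.0, 1.0, 0.022, -0.0]
contact_force: [-0.1, 0.3, -0.9]
gripper_width: 0.651
time: 43.77
tool_pos: [0.436, -0.1245, 0.1157]
tool_rot: [0.003, 1.0, 0.022, 0.006]
contact_force: [1.1, -1.1, 0.7]
gripper_width: 0.648
43.77 [ 0.436  -0.1245  0.1157] [0.0029 0.9997 0.0222 0.0058] F [ 1.1 -1.1  0.7] w 0.648 j [-0.44 -0.32  2.1  -0.    1.35 -0.49]
```

View pics/s36.png

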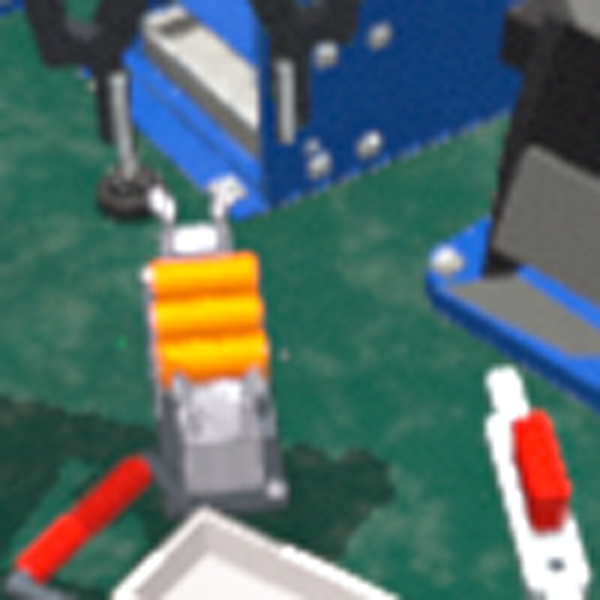

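View pics/t36b.png

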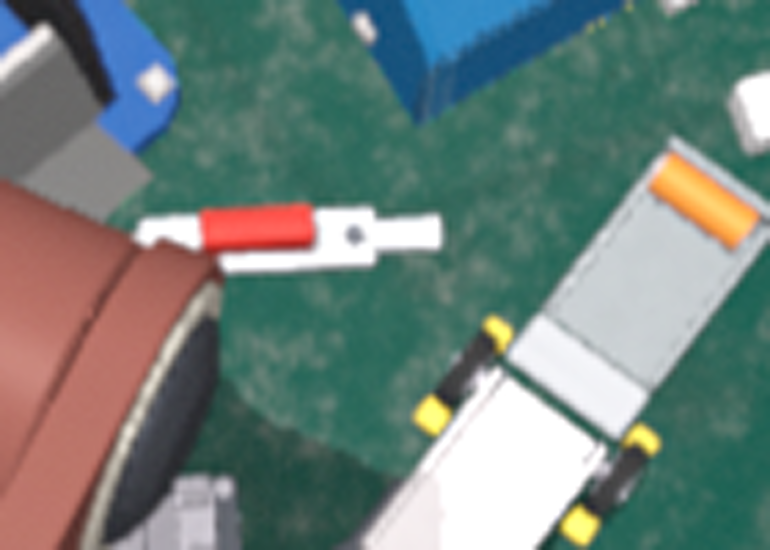

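```bash
python3 -m inch '.0165 .0345 0 0 0 0 .25;.0165 .0345 0 0 0 0 .25;.0165 .0345 0 0 0 0 .25;.0165 .0345 0 0 0 0 .25;.0165 .0345 0 0 0 0 .25;.0165 .0345 0 0 0 0 .25;.0165 .0345 0 0 0 0 .25;.0165 .0345 0 0 0 0 .25;0 0 0 0 0 0 .25'; python3 -m inch '0 0 0 0 0 -.1075 .25;0 0 0 0 0 -.1075 .25;0 0 0 0 0 -.1075 .25;0 0 0 0 0 -.1075 .25;0 0 0 0 0 -.1075 .25;0 0 0 0 0 -.1075 .25;0 0 0 0 0 -.1075 .25;0 0 0 0 0 -.1045 .25;0 0 0 0 0 0 .25;0 0 0 0 0 0 .25'; python3 - <<'E'
from h import *
planT([.5758,-.3923,.0075],51.5)
snap('side','s37.png',(230,190,310,280),6.5)
E
```

```text
time: 44.62
tool_pos: [0.576, -0.397, 0.1035]
tool_rot: [-0.0, 1.0, 0.021, -0.001]
contact_force: [-0.7, 0.6, -0.3]
gripper_width: 0.746
time: 45.45
tool_pos: [0.5749, -0.3914, 0.106]
tool_rot: [-0.001, 0.901, 0.434, -0.001]
contact_force: [0.2, -0.2, -1.0]
gripper_width: 0.751
t45.45 yaw0 51.50 tilt z [-0.0024  0.0021 -1.    ] | rotvec [-0.0032 -0.0001  0.    ] shift after rot [-1.000e-04  1.300e-03  1.265e-01] w 0.751
```

View pics/s37.png

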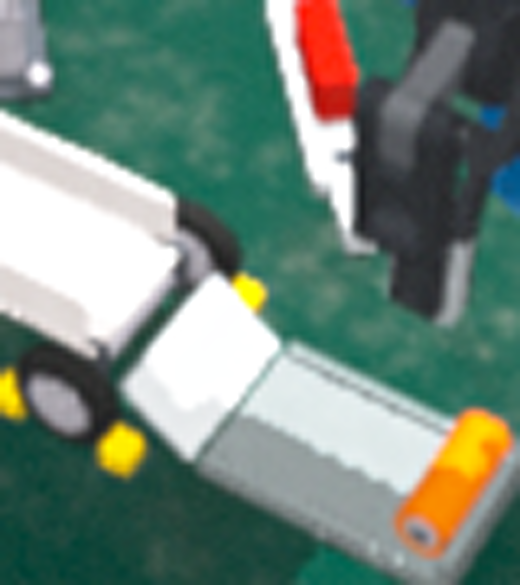

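```bash
python3 -m inch '0 .001 .02 0 0 0 .25;0 0 .035 0 0 0 .25;0 0 .03 0 0 0 .25;0 0 .01 0 0 0 .25;0 0 0 0 0 0 .25;0 0 0 0 0 0 .25'; python3 - <<'E'
from h import *
planT([.5758,-.3923,.0075],51.5)
E
```

```text
time: 46.0
tool_pos: [0.5764, -0.3928, 0.013]
tool_rot: [-0.0, 0.9, 0.435, -0.0]
contact_force: [0.7, -1.1, 0.7]
gripper_width: 0.753
t46.00 yaw0 51.60 tilt z [-6.e-04  6.e-04 -1.e+00] | rotvec [-0.0008 -0.      0.0018] shift after rot [ 0.     -0.0008  0.0335] w 0.753
```

```bash
python3 -m inch '0 -.0008 .015 0 0 0 .25;0 0 .01 0 0 0 .25;0 0 .0075 0 0 0 .25;0 0 0 0 0 0 .25;0 0 0 0 0 0 .25'; python3 -m inch '0 0 -.0005 0 0 0 .6;0 0 0 0 0 0 .6;0 0 0 0 0 0 .6;0 0 0 0 0 0 .6;0 0 0 0 0 0 .6;0 0 0 0 0 0 1;0 0 0 0 0 0 1'; python3 -m inch '0 0 -.002 0 0 0 1;0 0 -.01 0 0 0 1;0 0 -.015 0 0 0 1;0 0 -.03 0 0 0 1;0 0 -.03 0 0 0 1;0 0 -.03 0 0 0 1;0 0 0 0 0 0 1;0 0 0 0 0 0 1'; python3 -m inch '0 0 0 0 0 .1075 1;0 0 0 0 0 .1075 1;0 0 0 0 0 .1075 1;0 0 0 0 0 .1075 1;0 0 0 0 0 .1075 1;0 0 0 0 0 .1075 1;0 0 0 0 0 .1075 1;0 0 0 0 0 .1055 1;0 0 0 0 0 0 1'; python3 - <<'E'
from h import *
planT([.4328,-.149,.125],2.4)
snap('side','s38.png',(210,130,330,270),4.2)
E
```

```text
time: 46.42
tool_pos: [0.5755, -0.3921, -0.0201]
tool_rot: [-0.001, 0.9, 0.436, -0.0]
contact_force: [-0.2, 0.3, 0.0]
gripper_width: 0.749
time: 47.0
tool_pos: [0.5763, -0.3925, -0.0177]
tool_rot: [0.0, 0.9, 0.436, 0.0]
contact_force: [-1.2, 2.8, 5.7]
gripper_width: 0.522
time: 47.67
tool_pos: [0.578, -0.3943, 0.1033]
tool_rot: [0.004, 0.9, 0.436, 0.002]
contact_force: [0.4, 0.1, -1.1]
gripper_width: 0.52
time: 48.42
tool_pos: [0.5751, -0.3919, 0.0966]
tool_rot: [-0.001, 1.0, 0.021, -0.001]
contact_force: [0.4, 0.0, -1.4]
gripper_width: 0.516
t48.42 yaw0 2.39 tilt z [-0.0019  0.0016 -1.    ] | rotvec [-0.0016  0.0019 -0.0003] shift after rot [-0.132  -0.2486 -0.0004] w 0.516
```

View pics/s38.png

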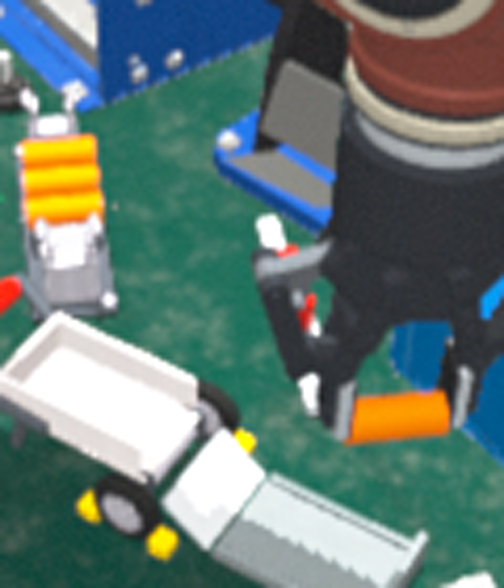

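```bash
python3 -m inch '-.0165 -.0311 0 0 0 0 1;-.0165 -.0311 0 0 0 0 1;-.0165 -.0311 0 0 0 0 1;-.0165 -.0311 0 0 0 0 1;-.0165 -.0311 0 0 0 0 1;-.0165 -.0311 0 0 0 0 1;-.0165 -.0311 0 0 0 0 1;-.0165 -.0311 0 0 0 0 1;0 0 0 0 0 0 1;0 0 0 0 0 0 1'; python3 -m inch '0 0 .03 0 0 0 1;0 0 .025 0 0 0 1;0 0 .02 0 0 0 1;0 0 0 0 0 0 1;0 0 0 0 0 0 1';  python3 - <<'E'
from h import *
planT([.4322,-.149,.0245],2.4)
snap('side','s39.png',(190,130,270,210),8)
E
```

```text
time: 49.3
tool_pos: [0.4321, -0.1482, 0.0973]
tool_rot: [-0.0, 1.0, 0.024, -0.0]
contact_force: [0.7, -0.6, -0.4]
gripper_width: 0.52
time: 49.72
tool_pos: [0.4327, -0.1498, 0.0222]
tool_rot: [-0.001, 1.0, 0.022, -0.001]
contact_force: [0.6, 0.3, 0.5]
gripper_width: 0.522
t49.72 yaw0 2.51 tilt z [-0.0025  0.0012 -1.    ] | rotvec [-0.0013  0.0025  0.0018] shift after rot [-0.0004 -0.0008  0.0257] w 0.522
```

View pics/s39.png

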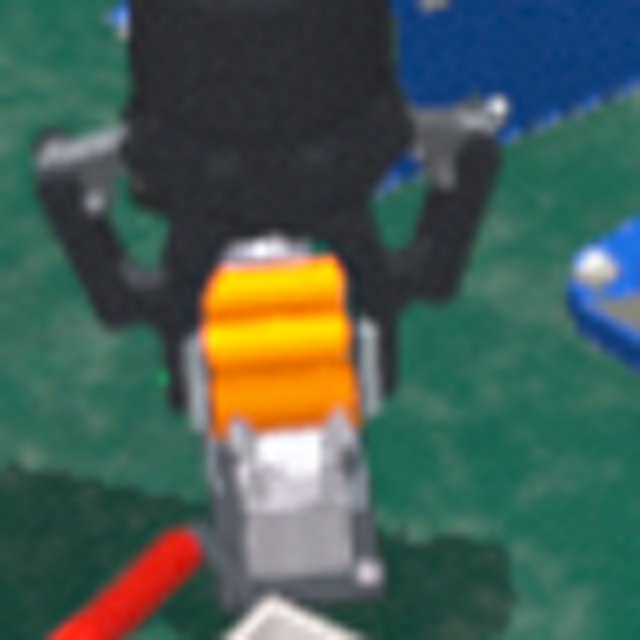

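```bash
python3 -m inch '-.0008 -.0004 .01 0 0 -.001 1;0 0 .008 0 0 0 1;0 0 .006 0 0 0 1;0 0 0 0 0 0 1;0 0 0 0 0 0 1'; python3 -m inch '0 0 .002 0 0 0 1;0 0 0 0 0 0 1'; python3 -m inch '0 0 .001 0 0 0 1;0 0 0 0 0 0 1'
```

```text
time: 50.18
tool_pos: [0.4321, -0.149, -0.0013]
tool_rot: [-0.0, 1.0, 0.022, -0.0]
contact_force: [0.2, 0.6, 0.1]
gripper_width: 0.514
time: 50.35
tool_pos: [0.4329, -0.1493, -0.0023]
tool_rot: [0.0, 1.0, 0.022, 0.0]
contact_force: [-0.2, -0.2, 0.9]
gripper_width: 0.515
time: 50.52
tool_pos: [0.433, -0.1493, -0.0025]
tool_rot: [-0.0, 1.0, 0.022, 0.0]
contact_force: [-3.2, 3.0, 8.6]
gripper_width: 0.519
```

```bash
python3 -m inch '0 0 -.001 0 0 0 1;0 0 0 0 0 0 .35;0 0 0 0 0 0 .35;0 0 0 0 0 0 .35;0 0 0 0 0 0 .35'; python3 -m inch '0 0 -.015 0 0 0 .35;0 0 -.03 0 0 0 .35;0 0 -.03 0 0 0 .35;0 0 -.035 0 0 0 .35;0 0 -.03 0 0 0 .35;0 0 0 0 0 0 .5'; python3 -m inch '.03 .025 0 0 0 0 .55;.03 .025 0 0 0 0 .55;.03 .025 0 0 0 0 .55;0 .025 0 0 0 0 .55;0 .025 0 0 0 0 .55;0 .025 0 0 0 0 .55;0 0 0 0 0 0 .55';python3 - <<'E'
from h import *
st()
snap('side','s40.png',(190,120,290,220),6)
snap('top','t40.png')
crop('t40.png','t40b.png',(170,110,320,250),5)
E
```

```text
time: 50.93
tool_pos: [0.4323, -0.1492, -0.0031]
tool_rot: [-0.0, 1.0, 0.022, -0.0]
contact_force: [0.3, 0.2, 0.2]
gripper_width: 0.65
time: 51.43
tool_pos: [0.4364, -0.1514, 0.1448]
tool_rot: [0.003, 1.0, 0.022, 0.006]
contact_force: [1.6, -1.2, 1.3]
gripper_width: 0.525
time: 52.02
tool_pos: [0.5287, -0.2988, 0.1362]
tool_rot: [0.001, 1.0, 0.021, -0.0]
contact_force: [-0.8, 1.2, 0.4]
gripper_width: 0.452
52.02 [ 0.5287 -0.2988  0.1362] [ 7.000e-04  9.998e-01  2.060e-02 -4.000e-04] F [-0.8  1.2  0.4] w 0.452 j [-0.64  0.06  1.72 -0.    1.36 -0.68]
```

View pics/s40.png

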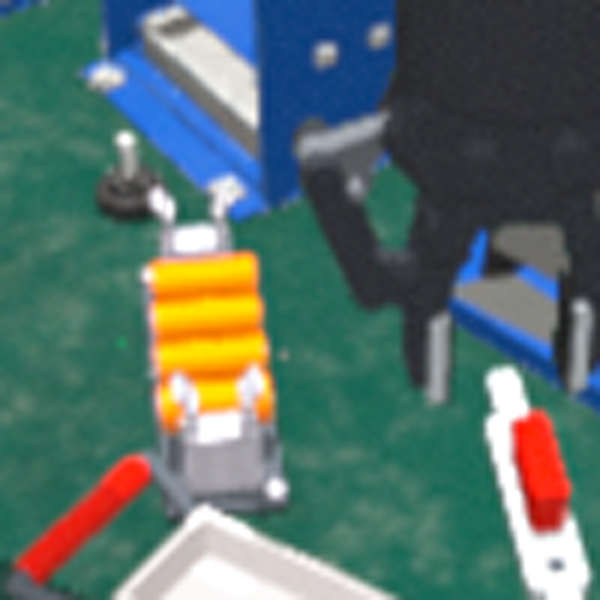

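View pics/t40b.png

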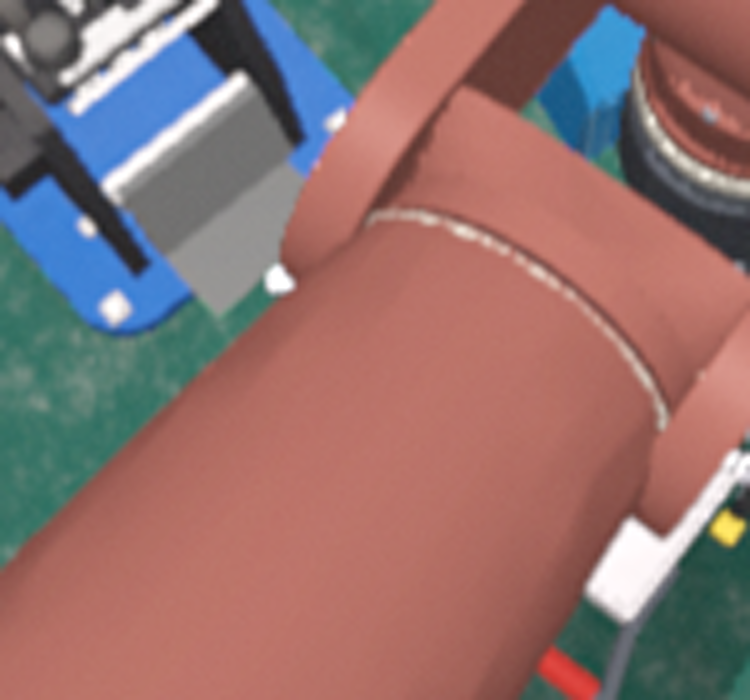

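```bash
python3 - <<'E'
from h import *
P=lambda u,v,z:px2w('top',210+u/5.5,120+v/5.5,z).round(4)
print('grip top ctr',P(260,227,.036),'R end',P(441,232,.01),'tongue axis at shoulder',P(376,234,.01),'hole',P(355,235,.01))
im=cv2.imread('pics/raw_t36.png');hsv=cv2.cvtColor(im,cv2.COLOR_BGR2HSV)
m=cv2.inRange(hsv,(0,140,90),(6,255,255))|cv2.inRange(hsv,(172,140,90),(180,255,255)); roi=np.zeros_like(m);roi[150:175,240:275]=255;m&=roi
c=max(cv2.findContours(m,cv2.RETR_EXTERNAL,cv2.CHAIN_APPROX_NONE)[0],key=cv2.contourArea);b=cv2.minAreaRect(c);print(b)
for p in cv2.boxPoints(b): print(px2w('top',p[0],p[1],.034).round(4))
planT([.5645,-.1997,.10],2.4)
E
```

```text
grip top ctr [ 0.5612 -0.1997  0.036 ] R end [ 0.5653 -0.2787  0.01  ] tongue axis at shoulder [ 0.5647 -0.2502  0.01  ] hole [ 0.5643 -0.241   0.01  ]
((256.4338684082031, 161.44163513183594), (8.046798706054688, 19.274890899658203), 86.42366790771484)
[ 0.57   -0.1747  0.034 ]
[ 0.5724 -0.2198  0.034 ]
[ 0.5529 -0.2207  0.034 ]
[ 0.5505 -0.1757  0.034 ]
t52.12 yaw0 2.46 tilt z [-0.001   0.0011 -1.    ] | rotvec [-0.0012  0.0009  0.001 ] shift after rot [ 0.0399 -0.0942  0.0641] w 0.449
```

```bash
python3 -m inch '.0133 -.0314 0 0 0 0 .55;.0133 -.0314 0 0 0 0 .55;.0133 -.0314 0 0 0 0 .55;0 0 .03 0 0 0 .55;0 0 .03 0 0 0 .55;0 0 0 0 0 0 .55;0 0 0 0 0 0 .55'; python3 - <<'E'
from h import *
planT([.5645,-.1997,.028-.0138],2.4)
snap('side','s41.png',(230,120,320,210),7)
E
```

```text
time: 52.7
tool_pos: [0.5627, -0.1973, 0.0749]
tool_rot: [-0.001, 1.0, 0.023, -0.002]
contact_force: [-0.5, 0.4, -0.3]
gripper_width: 0.45
t52.70 yaw0 2.61 tilt z [-0.0047  0.0025 -1.    ] | rotvec [-0.0028  0.0046  0.0037] shift after rot [0.0017 0.0025 0.0887] w 0.45
```

View pics/s41.png

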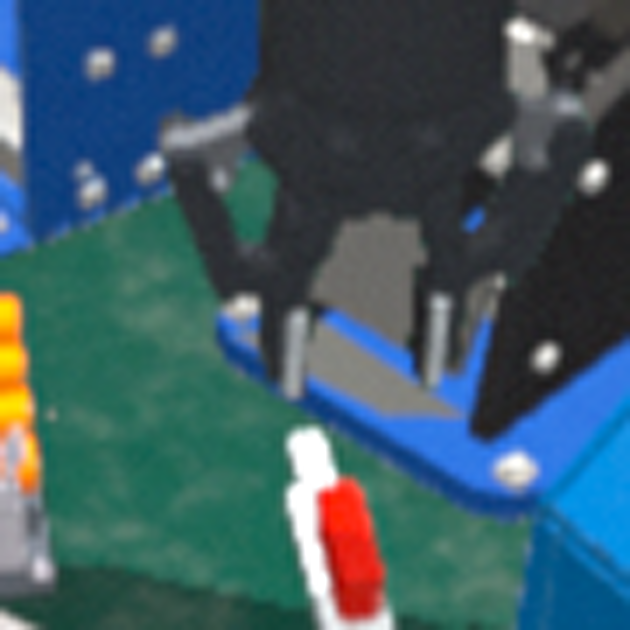

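```bash
python3 -m inch '.001 .0015 .03 0 0 0 .55;0 0 .03 0 0 0 .55;0 0 0 0 0 0 .55;0 0 0 0 0 0 .55'; python3 - <<'E'
from h import *
planT([.5645,-.1997,.028-.0138],2.4)
snap('side','s42.png',(230,120,320,210),7)
E
```

```text
time: 53.08
tool_pos: [0.5653, -0.2007, 0.0174]
tool_rot: [-0.0, 1.0, 0.022, -0.001]
contact_force: [0.0, 0.9, -0.1]
gripper_width: 0.449
t53.08 yaw0 2.52 tilt z [-1.2e-03  7.0e-04 -1.0e+00] | rotvec [-0.0007  0.0012  0.002 ] shift after rot [-0.0007 -0.001   0.0312] w 0.449
```

View pics/s42.png

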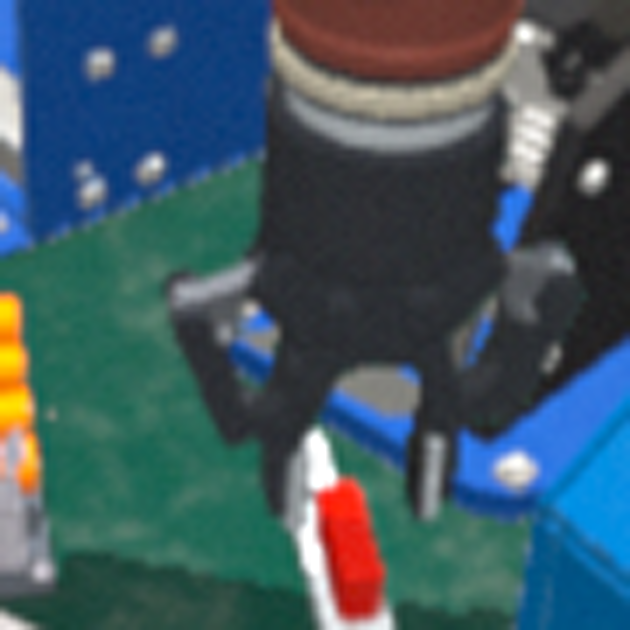

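```bash
python3 -m inch '-.0003 -.0005 .015 0 0 0 .55;0 0 .01 0 0 0 .55;0 0 .005 0 0 0 .55;0 0 0 0 0 0 .55;0 0 0 0 0 0 .55'; python3 - <<'E'
from h import *
planT([.5645,-.1997,.028-.0138],2.4)
E
python3 -m inch '0 0 0 0 0 0 1;0 0 0 0 0 0 1;0 0 0 0 0 0 1;0 0 0 0 0 0 1;0 0 0 0 0 0 1;0 0 0 0 0 0 1'
```

```text
time: 53.55
tool_pos: [0.5657, -0.2004, -0.0123]
tool_rot: [0.0, 1.0, 0.022, 0.0]
contact_force: [0.2, -0.3, -0.1]
gripper_width: 0.451
t53.55 yaw0 2.54 tilt z [ 5.e-04 -3.e-04 -1.e+00] | rotvec [ 0.0003 -0.0005  0.0025] shift after rot [-0.0012 -0.0007  0.0015] w 0.451
time: 54.05
tool_pos: [0.5662, -0.2006, -0.0118]
tool_rot: [0.0, 1.0, 0.022, 0.001]
contact_force: [-0.7, -0.1, 5.7]
gripper_width: 0.172
```

```bash
python3 -m inch '0 0 -.01 0 0 0 1;0 0 -.02 0 0 0 1;0 0 -.03 0 0 0 1;0 0 -.035 0 0 0 1;0 0 -.035 0 0 0 1;0 0 -.01 0 0 0 1;0 0 0 0 0 0 1;0 0 0 0 0 0 1'; python3 - <<'E'
from h import *
planT([.431,-.110,.14],2.4)
snap('side','s43.png',(180,100,330,220),5.2)
E
```

```text
time: 54.72
tool_pos: [0.5647, -0.1999, 0.1259]
tool_rot: [-0.0, 1.0, 0.022, -0.001]
contact_force: [-0.9, -0.5, -3.5]
gripper_width: 0.169
t54.72 yaw0 2.54 tilt z [-1.2e-03  6.0e-04 -1.0e+00] | rotvec [-0.0007  0.0012  0.0025] shift after rot [-0.1299 -0.0954  0.0139] w 0.169
```

View pics/s43.png

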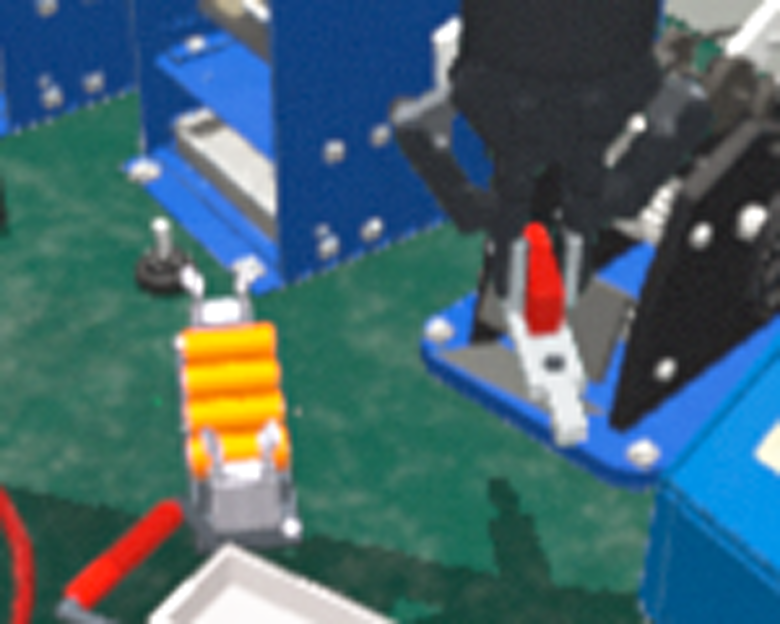

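```bash
python3 -m inch '-.0216 -.0159 0 0 0 .002 1;-.0216 -.0159 0 0 0 0 1;-.0216 -.0159 0 0 0 0 1;-.0216 -.0159 0 0 0 0 1;-.0216 -.0159 0 0 0 0 1;-.0216 -.0159 0 0 0 0 1;0 0 0 0 0 0 1;0 0 0 0 0 0 1;0 0 0 0 0 0 1'; python3 - <<'E'
from h import *
planT([.431,-.110,.14],2.4)
snap('side','s44.png',(180,90,280,190),6)
E
```

```text
time: 55.52
tool_pos: [0.4311, -0.1102, 0.1252]
tool_rot: [-0.001, 1.0, 0.021, -0.001]
contact_force: [0.4, 0.3, -2.0]
gripper_width: 0.172
t55.52 yaw0 2.43 tilt z [-0.0026  0.001  -1.    ] | rotvec [-0.0011  0.0026  0.0005] shift after rot [-0.0001 -0.0002  0.0132] w 0.172
```

View pics/s44.png

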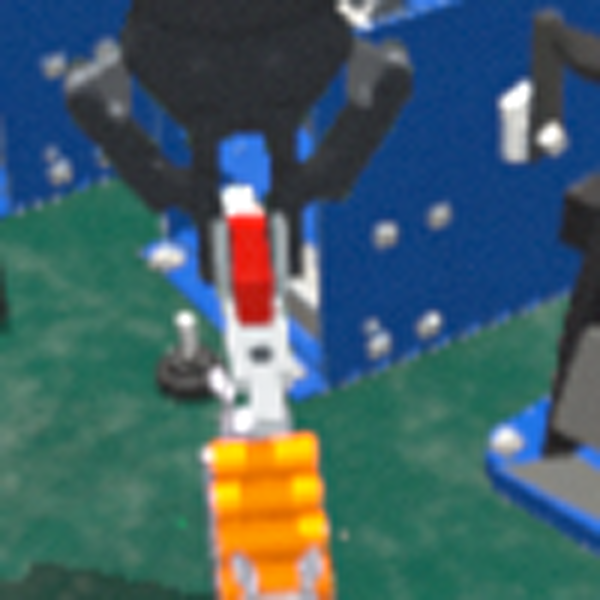

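```bash
python3 -m inch '0 0 .025 0 0 0 1;0 0 .025 0 0 0 1;0 0 .015 0 0 0 1;0 0 .005 0 0 0 1;0 0 0 0 0 0 1;0 0 0 0 0 0 1;0 0 0 0 0 0 1'; python3 - <<'E'
from h import *
planT([.431,-.110,.028+.0262],2.4)
snap('side','s45.png',(190,120,270,200),8)
snap('top','t45.png',(170,190,265,245),8)
E
```

```text
time: 56.15
tool_pos: [0.4332, -0.1111, 0.0585]
tool_rot: [0.0, 1.0, 0.021, 0.001]
contact_force: [0.3, 0.3, -2.5]
gripper_width: 0.175
t56.15 yaw0 2.42 tilt z [ 2.2e-03 -9.0e-04 -1.0e+00] | rotvec [ 0.001  -0.0021  0.0003] shift after rot [-0.0021 -0.0012  0.0323] w 0.175
```

View pics/s45.png

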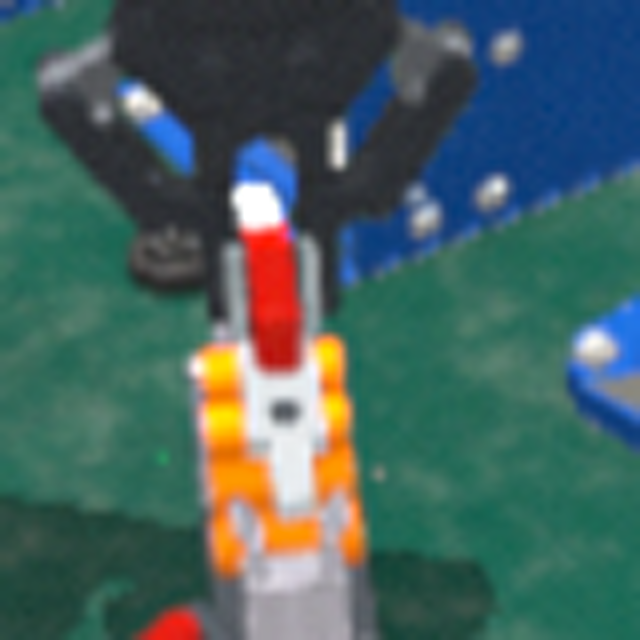

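View pics/t45.png

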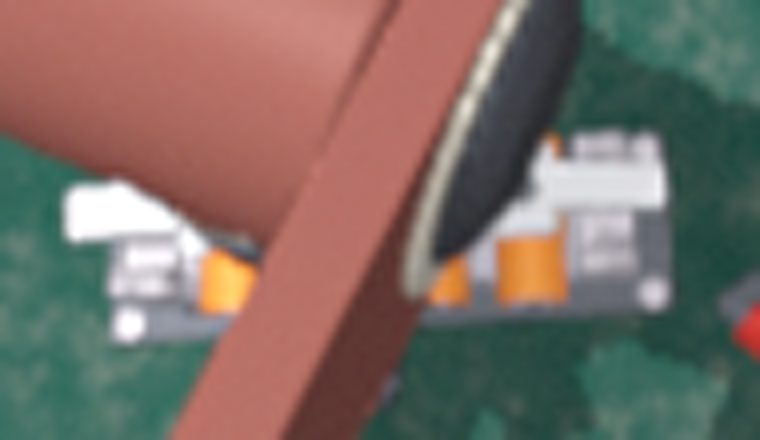

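```bash
python3 -m inch '-.001 -.0005 .008 0 0 0 1;0 0 0 0 0 0 1;0 0 0 0 0 0 1'; python3 - <<'E'
from h import *
planT([.431,-.110,.028+.0262],2.4)
snap('side','s46.png',(190,120,270,200),8)
snap('top','t46.png',(170,190,265,245),8)
P=lambda u,v,z:px2w('top',170+u/8,190+v/8,z).round(4)
E
```

```text
time: 56.5
tool_pos: [0.4303, -0.1097, 0.0486]
tool_rot: [-0.0, 1.0, 0.021, -0.001]
contact_force: [0.7, -0.2, -2.6]
gripper_width: 0.169
t56.50 yaw0 2.43 tilt z [-1.e-03  4.e-04 -1.e+00] | rotvec [-0.0004  0.001   0.0006] shift after rot [0.0007 0.0003 0.0224] w 0.169
```

View pics/t46.png

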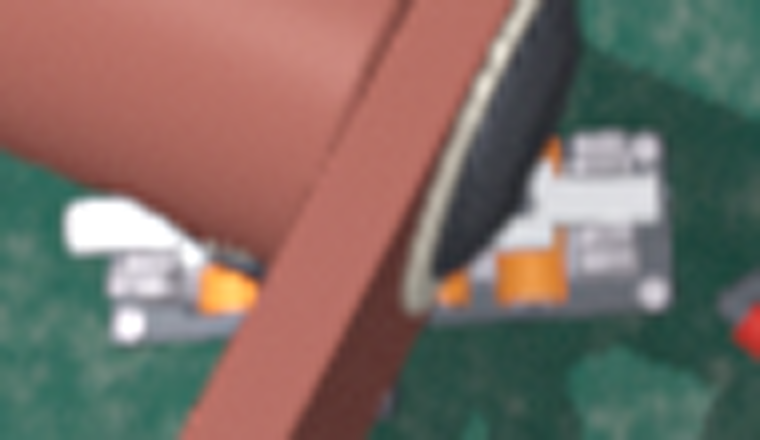

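View pics/s46.png

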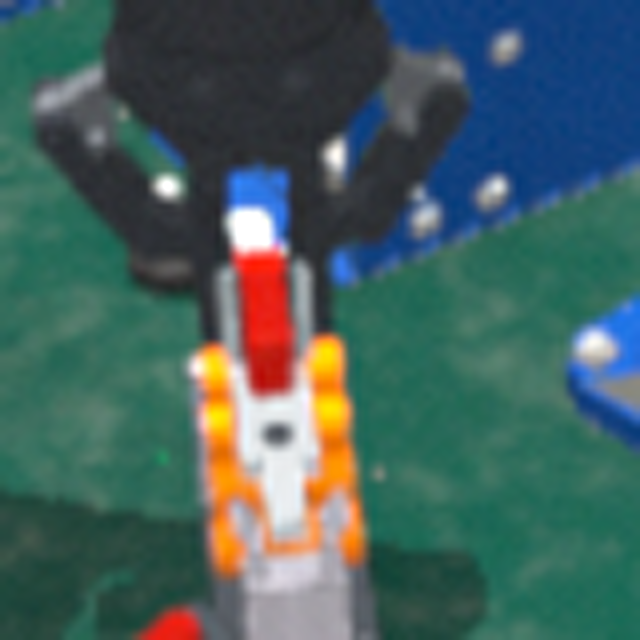

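```bash
python3 -m inch '.0007 0 .006 0 0 0 1;0 0 .005 0 0 0 1;0 0 0 0 0 0 1;0 0 0 0 0 0 1'; python3 -m inch '0 0 .004 0 0 0 1;0 0 .003 0 0 0 1;0 0 0 0 0 0 1;0 0 0 0 0 0 1'
```

```text
time: 56.93
tool_pos: [0.4309, -0.1097, 0.0373]
tool_rot: [-0.0, 1.0, 0.021, -0.001]
contact_force: [0.3, -0.4, -2.6]
gripper_width: 0.171
time: 57.27
tool_pos: [0.4313, -0.1098, 0.0308]
tool_rot: [-0.0, 1.0, 0.021, -0.0]
contact_force: [0.1, 0.5, -2.1]
gripper_width: 0.172
```

```bash
python3 -m inch '0 0 .003 0 0 0 1;0 0 0 0 0 0 1;0 0 0 0 0 0 1'; python3 -m inch '0 0 .0015 0 0 0 1;0 0 0 0 0 0 1'; python3 -m inch '0 0 .001 0 0 0 1;0 0 0 0 0 0 1'; python3 - <<'E'
from h import *
snap('side','s47.png',(190,120,270,200),8)
E
```

```text
time: 57.52
tool_pos: [0.4314, -0.1099, 0.0279]
tool_rot: [-0.0, 1.0, 0.021, -0.0]
contact_force: [0.6, 0.7, -2.6]
gripper_width: 0.166
time: 57.68
tool_pos: [0.4315, -0.1099, 0.0265]
tool_rot: [-0.0, 1.0, 0.021, -0.0]
contact_force: [-0.0, -0.2, -3.4]
gripper_width: 0.172
time: 57.85
tool_pos: [0.4316, -0.1099, 0.0262]
tool_rot: [-0.0, 1.0, 0.021, -0.0]
contact_force: [-2.9, 1.5, 3.1]
gripper_width: 0.171
```

View pics/s47.png

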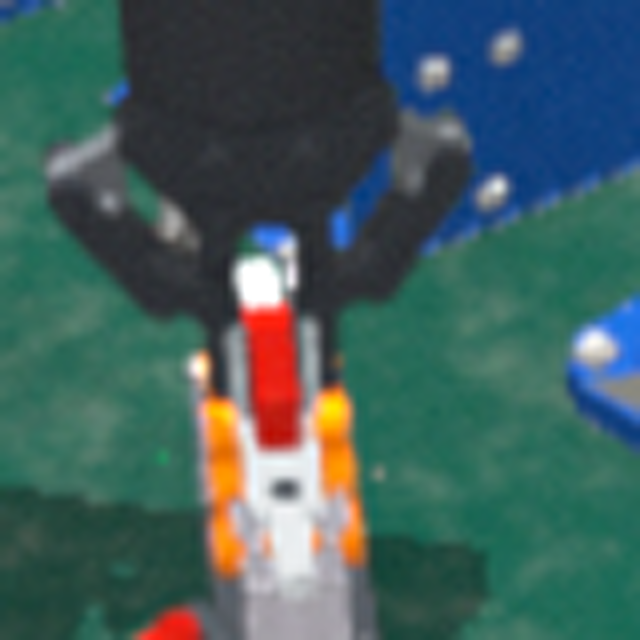

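```bash
python3 -m inch '0 0 0 0 0 0 .6;0 0 0 0 0 0 .6;0 0 0 0 0 0 .6;0 0 0 0 0 0 .6;0 0 0 0 0 0 .6'; python3 -m inch '0 0 -.015 0 0 0 .6;0 0 -.03 0 0 0 .6;0 0 -.03 0 0 0 .6;0 0 -.035 0 0 0 .6;0 0 -.035 0 0 0 .6;0 0 0 0 0 0 .6'; python3 -m inch '-.03 .025 -.005 0 0 0 .6;-.02 .035 0 0 0 0 .6;0 .035 0 0 0 0 .6;0 .035 0 0 0 0 .6;0 .035 0 0 0 0 .6;0 .035 0 0 0 0 .6;0 .035 0 0 0 0 .6;0 .035 0 0 0 0 .6;0 0 0 0 0 0 .6;0 0 0 0 0 0 .6'; python3 - <<'E'
from h import *
st()
snap('side','s48.png');crop('s48.png','s48b.png',(180,120,270,210),7)
snap('top','t48.png'); crop('t48.png','t48b.png',(165,190,265,250),8)
E
```

```text
time: 58.32
tool_pos: [0.4317, -0.11, 0.0256]
tool_rot: [0.0, 1.0, 0.021, 0.0]
contact_force: [0.7, -0.0, -0.3]
gripper_width: 0.399
time: 58.82
tool_pos: [0.4358, -0.1117, 0.1792]
tool_rot: [0.003, 1.0, 0.021, 0.007]
contact_force: [0.4, -0.7, 0.6]
gripper_width: 0.399
time: 59.65
tool_pos: [0.3926, -0.3829, 0.1748]
tool_rot: [-0.001, 1.0, 0.02, -0.0]
contact_force: [0.4, 0.8, -0.7]
gripper_width: 0.398
59.65 [ 0.3926 -0.3829  0.1748] [-7.000e-04  9.998e-01  2.000e-02 -4.000e-04] F [ 0.4  0.8 -0.7] w 0.398 j [-0.91 -0.11  1.82  0.    1.43 -0.95]
```

View pics/s48b.png

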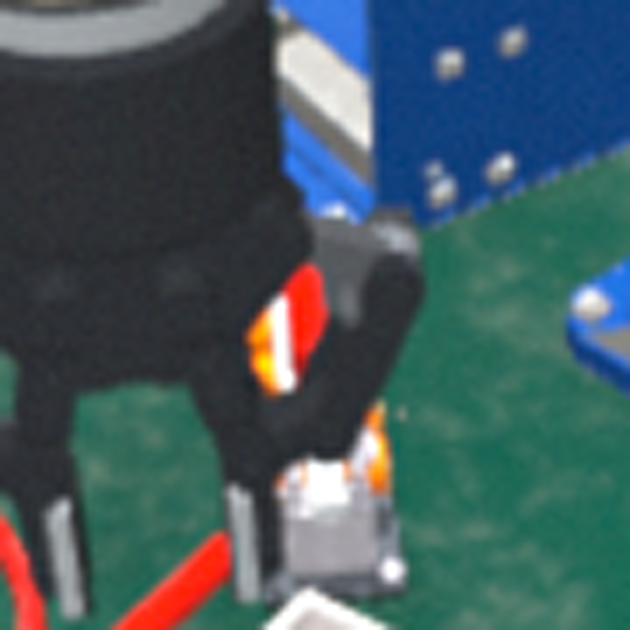

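View pics/t48b.png

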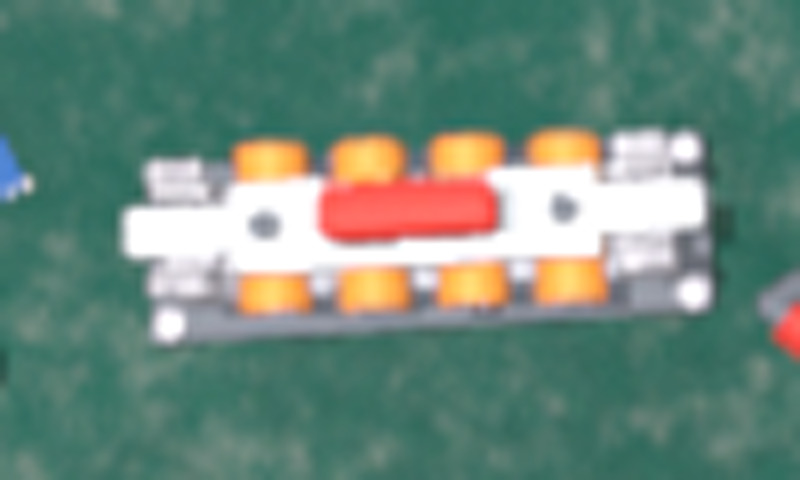

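View pics/s48.png

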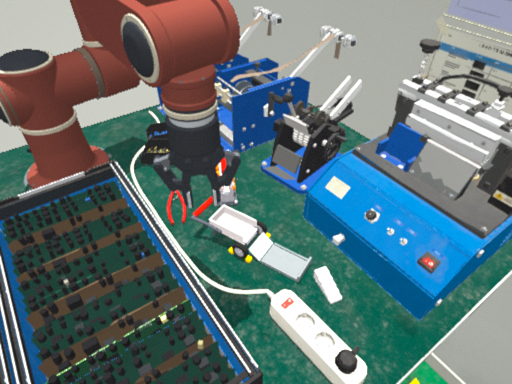

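```bash
python3 - <<'E'
from h import *
P=lambda u,v,z:px2w('top',165+u/8,190+v/8,z)
im=cv2.imread('pics/raw_t48.png');hsv=cv2.cvtColor(im,cv2.COLOR_BGR2HSV)
big=cv2.resize(im[190:250,165:265],None,fx=8,fy=8,interpolation=cv2.INTER_CUBIC);h=cv2.cvtColor(big,cv2.COLOR_BGR2HSV)
m=cv2.inRange(h,(6,90,120),(26,255,255))
for u0 in(272,372,470,567):
  col=m[:,u0-15:u0+15].sum(1)>255*15; v=np.where(col)[0]; a,b=v[0],v[-1]
  A,B=P(u0,a,.028),P(u0,b,.028); c=(A+B)/2; print(u0,a,b,A[:2].round(4),B[:2].round(4),'len',abs(A-B)[0].round(4),'ctr',c[:2].round(4),'rel x',((c[0]-.4293)*np.cos(.042)+(c[1]+.109)*np.sin(.042)).round(4))
for b in((170,324),(693,293),(685,148)): print(P(*b,.009).round(4))
# groove-block ends: slot posts
for q in((178,175),(178,280),(640,148),(640,250)): print('post',P(*q,.06).round(4))
E
```

```text
272 140 310 [ 0.455  -0.0645] [ 0.4061 -0.0653] len 0.0489 ctr [ 0.4306 -0.0649] rel x 0.0031
372 136 309 [ 0.4558 -0.0932] [ 0.4061 -0.0938] len 0.0498 ctr [ 0.4309 -0.0935] rel x 0.0023
470 132 304 [ 0.4567 -0.1213] [ 0.4071 -0.1216] len 0.0495 ctr [ 0.4319 -0.1215] rel x 0.0021
567 130 302 [ 0.4569 -0.1492] [ 0.4074 -0.1492] len 0.0495 ctr [ 0.4321 -0.1492] rel x 0.0011
[ 0.4043 -0.0329  0.009 ]
[ 0.4114 -0.1848  0.009 ]
[ 0.4541 -0.1827  0.009 ]
post [ 0.4406 -0.0436  0.06  ]
post [ 0.4115 -0.0443  0.06  ]
post [ 0.4466 -0.1714  0.06  ]
post [ 0.4182 -0.1713  0.06  ]
```

```bash
python3 - <<'E'
from h import *
crop('t25.png','t25z.png',(200,200,255,235),14)
crop('s31.png','s31z.png',(208,155,243,200),14)
E
```

```text
(no output)
```

View pics/t25z.png

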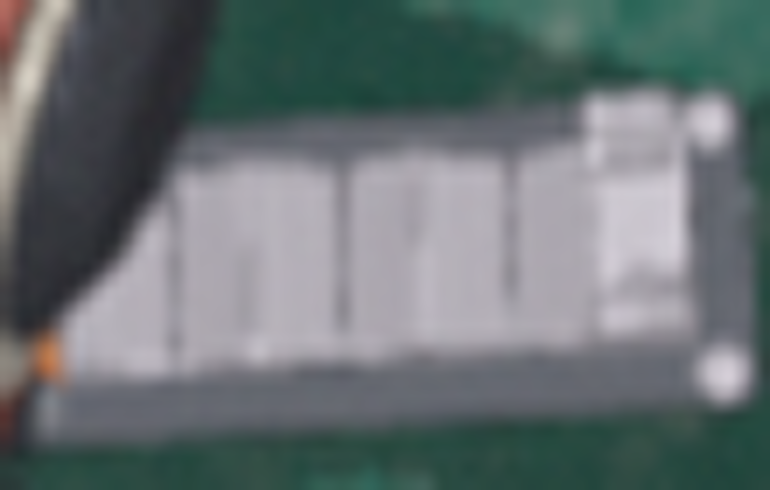

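View pics/s31z.png

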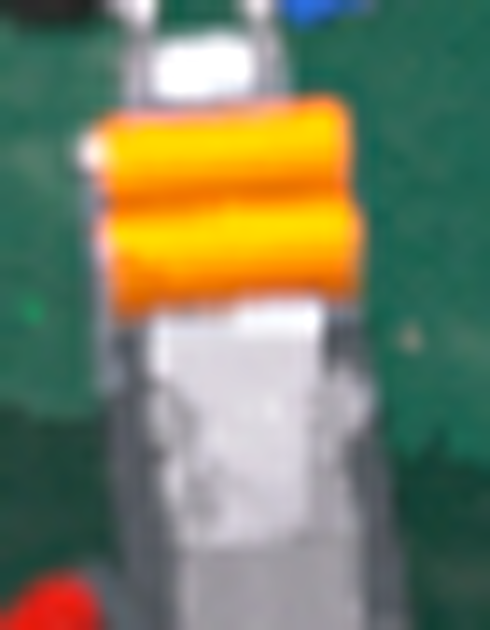

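```bash
python3 - <<'E'
from h import *
Q=lambda u,v,z:px2w('top',200+u/14,200+v/14,z)
for u,a,b in((342,160,335),(510,155,300),(175,190,352)):
  A,B=Q(u,a,.014),Q(u,b,.014); print('groove',A.round(4),B.round(4),((A+B)/2).round(4),(A-B)[0].round(4))
A,B=Q(260,160,.028),Q(260,345,.028); print('crest',((A+B)/2).round(4),(A-B)[0].round(4))
A,B=Q(430,150,.028),Q(430,338,.028); print('crest',((A+B)/2).round(4),(A-B)[0].round(4))
E
```

```text
groove [ 0.4472 -0.1217  0.014 ] [ 0.418  -0.1219  0.014 ] [ 0.4326 -0.1218  0.014 ] 0.0292
groove [ 0.4477 -0.1497  0.014 ] [ 0.4234 -0.1497  0.014 ] [ 0.4356 -0.1497  0.014 ] 0.0243
groove [ 0.4425 -0.094   0.014 ] [ 0.4155 -0.0943  0.014 ] [ 0.429  -0.0941  0.014 ] 0.027
crest [ 0.4301 -0.1097  0.028 ] 0.0304
crest [ 0.4312 -0.1374  0.028 ] 0.0309
```

```bash
python3 - <<'E'
from h import *
st(); print(job_done())
E
```

```text
59.75 [ 0.3929 -0.3811  0.1751] [-5.000e-04  9.998e-01  2.120e-02 -2.000e-04] F [ 0.8 -0.2  1.2] w 0.399 j [-0.91 -0.11  1.82  0.    1.43 -0.95]
the job is handed in; nothing more can be done
None
```

The job is done and handed in at about 60 s of the 210 s allowed. I lifted the barrow's handle until all four rollers tipped into the tray, and lowered the barrow back onto its legs. I then laid the bar aside, put one roller in each of the four grooves, and set the bar back across them.

- **Bar:** the last top picture shows both its ends in the end slots. It touched down on the rollers at the height I expected.
- **Rollers:** all four are seated and centred along their grooves to about 1–2 mm. The two cameras differed here. The side view showed them almost exactly centred, while the top view put them 1–3 mm off depending on which block edge I measured from, and about 1 mm against the groove crests.
- **Everything else:** in the last pictures the step gauge and barrow stood as they should. The star knob was hidden in those, but it was in place in a side picture taken about 8 s earlier and nothing went near it after that. The gripper was open and clear of everything.

The TCP height did not match the description: a touch on the table showed the fingertips end about 28 mm short of the reported TCP, so I corrected every height for it. I saw no knocked object and no slackened grip.

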